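# Unpin the jar mill's guard and hold it open at the inspection mark

### The arm

A 7-joint arm with a two-finger parallel gripper is mounted at the origin on a cart in front of the work surface, level with it; the furniture and walls round the work are solid. World frame = base frame: x ahead of the robot, y to its left, z up, the work surface at z = 0. Lengths are in m, angles in rad, forces in N, time in s.
With the tool pointing down it reaches from about 0.425 to 0.925 m from the base axis. Payload 6.8 kg.
Tool frame: the origin (TCP) lies on the centre line of the jaws, within the pads' length; the fingertips stand 25 mm ahead of it and the grasp point (between the pads) lies 6 mm ahead of it; z points along the fingers, y is the direction in which the jaws open and shut (so a half turn about z gives the same grasp; the last joint's range is limited). The gripper opens to 85 mm and grips with 20 to 120 N. Pads are 22 mm wide; open, the fingers measure 114 mm over their backs; the gripper's body (76 mm by 85 mm) begins 54 mm behind the grasp point. The pads swing forward as they close: fully open they stand 13 mm farther back than shut.
Start: joints at [-1.216, 0.477, 0.022, 1.555, -0.011, 1.109, -0.083], TCP at [0.301, 0.604, 0.256] pointing down, gripper open.
Joint ranges: [-2.96, 2.96], [-0.34, 2.1], [-1.41, 1.46], [0.24, 2.44], [-1.37, 4.51], [0.17, 1.92], [-2.96, 2.96]. Speed limits (rad/s): [2.39, 2.39, 3.14, 3.14, 3.14, 3.14, 3.14].

### API

Orientations are given as a unit quaternion [w, x, y, z].
In Python, from station import status, cams, order, models gives the robot as it stands.
- The arm moves only by the tool move_arm, never from a script. Its argument "steps" is one flat list of numbers, 7 for each row, row after row: the gripper's target within -1 to 1 (fully open at 1, half-way at 0, shut at -1), then the shift along the world's x, y, z in cm, then the turn, a rotation vector about the world's x, y, z in degrees. A call has 1 to 8 rows; each row shifts and turns the commanded pose from where the row before left it; what a row does not reach is not made up. A row lasts 1/10 s, in which the tool goes at most 50 mm and 8.59 degrees, less where a joint would pass 70% of its speed; a pose out of reach is approached as far as the arm can. A call with a gripper value outside its range is refused whole. The fingers move at their own pace and stop on an object; "newtons" is the grip in N (left out, the last holds). Time passes only in rows, so rows that do not move let the fingers close. It gives the time, the measured TCP pose, the force and the opening at its end, in the units of the state.
- status.get_obs(): the state, without advancing time (a new reading comes with each control period).
- cams.read_camera(name): name is "side" or "top" or "wrist"; returns a dict with "pixels" (480x640x3 uint8, red, green, blue), "mtx" (3x3 intrinsics, pixels), "T" (4x4, takes a point from camera to world coordinates); the wrist camera has in their place "T_tool_cam" (4x4, takes a point from camera to tool coordinates, whose origin is the TCP and whose axes are the flange's). Camera axes: x right, y down, z forward; pixel columns grow to the right and rows downward; lengths in m; the calibration is good to about 2 mm. A picture is of the moment at which its call begins: read the wrist's pose just before it. There is no depth.
- order.hand_in(): hands the job in, once; it reports no verdict.
Trained networks look in the newest picture that a camera, given by its name, has taken for a name from the list of things; names that differ only in an ending like _2 or _b are one class to them, and where a whole thing is asked for, a point or a joint stands for the part that bears it (a point fixed in the world has none). Each returns a list of dicts, best first, with "score" (0 to 1); they miss things now and then, are a little off and sometimes report something else, mostly with a low value. They report only what shows in the picture. A call takes as long as a camera call.
- models.silhouettes(camera, query): "region" (480x640 bool, what is visible of it) and "box" ([centre column, centre row, width, height] in pixels, round what is visible of it).
- models.place_of(camera, query): "position" ([row, column] in pixels: a listed point, or the origin of a listed thing).
The state is a dict: "t": time; "q": joint angles; "joint_vel": joint speeds; "joint_torque": joint torques, N m; "eef_pos": TCP position; "tool_rot": TCP orientation; "contact_force": force on the tool from outside, world axes, zero at the start; "torque": the same for the moment, N m; "gripper_width": opening from 0.0 (shut) to 1.0 (fully open).
Only numpy, scipy, OpenCV 4.12 (cv2) and the standard library are available. Lean on these libraries where they do the work, as an engineer would, in place of code of your own. Each camera call takes 0.05 s, during which the arm holds its last target.

### The job

The jar mill has stopped and a colleague wants to look at the jar. Draw the locking pin out of the guard's clevis and lay it in the notches of the parking saddle on the mill's right side, then raise the guard by its grip bar until its pointer stands nose to nose with the index clip on the quadrant. The guard has no stay and drops when let go, so finish while still holding it still at that mark, and leave the other things on the bench where they are.

Things in the scene. Friction and masses are not known exactly. Their poses are not given: they have to be found in the camera images.
- mill: Jar mill fixed to the bench: white housing 252 mm wide (y) and 175 high, rubber rollers and a jar under a sloping clear guard. Origin: centre of its underside on the bench; x to its back, y to its left, z up; the robot faces its front. Front sill ends at x = -150 mm, 50 mm high. Side cheeks at y = +-118 to 126 mm. Hinge axis of the guard: along y at x = 30, z = 175 mm.
- guard: Hinged guard: aluminium frame with clear panel, 172 x 250 x 8 mm, about 0.5 kg. Origin on the hinge axis at mid-width; y = hinge axis, -x runs along the panel to its front edge. Shut, -x points 30 deg below level; turning about +y lifts the front. The hinge is free: it falls shut by itself. A tongue at its front right corner stands between the clevis ears; the pin goes through it.
- grip_bar: The guard's grip: black spool-shaped bar, 18 mm diameter, 40 mm long along the hinge direction, turning freely on the eye of a 10 mm stem at the middle of the guard's front edge. Origin at the bar's centre; shut, it is 195 mm in front of and 78 mm below the hinge axis (97 mm above the bench). Swings with the guard at 210 mm radius.
- pointer (a point): Nose of the guard's pointer, a steel cone on the guard's front left corner, 166.5 mm from the hinge axis, 132.5 mm to the left of mid-width.
- index_tip (a point): Nose of the index clip: dark steel clip with a round thumb screw and an outward cone, clamped stiffly on the aluminium quadrant arc at the mill's left side. Same radius and same y as the pointer's nose, so the two points coincide when the guard stands at the mark, which lies 0.55 to 0.95 rad above shut.
- pin: Locking pin, loose, 60 g, lying level in the clevis at the front right. Black knob 18 mm diameter, 24 long, then a 13 mm collar 8 long, then a steel shank 9 mm diameter, 52 long. Origin at the knob's centre; y runs along the pin to the tip. In the clevis the tip points to the mill's left, the collar lies against the right ear and the knob sticks out to the right, 69 mm above the bench.
- pin_tip (a point): Tip of the pin, 72 mm from the knob's centre along the pin's y.
- pin_mid (a point): Point on the pin's axis 44 mm from the knob's centre towards the tip. Parked, it lies near notch: shank in both notches along the mill's y, tip towards the cheek, collar and knob outside the outer lug. With the collar 2 mm off that lug the knob's centre is 42 mm outwards (-y) of notch and the tip 5 mm short of the bracket's back plate.
- bore (a point): Mouth of the clevis bore (11 mm diameter, 29.5 mm through both ears and the tongue, axis along the mill's y), on the outer face of the right-hand ear, at x = -135, y = -126, z = 70 mm of the mill.
- notch (a point): Middle of the parked pin's shank axis: x = -45, y = -164, z = 79.5 mm of the mill, axes as the mill's. The parking saddle is an aluminium bracket outside the right cheek with two upright lugs (5 mm thick, outer faces at y = -184 and -144), each with a notch open at the top: 12 mm wide, flared to 24, floor 75 and top 99 mm above the bench.
- bottle: Bystander: small reagent bottle with blue screw cap, 56 mm across, 134 mm tall; origin at the centre of its underside. Leave it alone.
- timer: Bystander: white twist timer, 68 mm across, 47 mm tall; origin at the centre of its underside. Leave it alone.
- cup: Bystander: open light-grey cup, 73 mm across, 90 mm tall; origin at the centre of its underside. Leave it alone.
- stopper: Bystander: black rubber stopper, 31 mm across, 26 mm tall; origin at the centre of its underside. Leave it alone.
- tweezers: Bystander: tweezers lying flat, 129 x 16 x 9 mm; origin at the centre of its underside. Leave it alone.
- marker: Bystander: felt marker lying flat, 136 x 13 x 14 mm; origin at the centre of its underside. Leave it alone.
- vial: Bystander: small plastic bottle with white cap, 36 mm across, 75 mm tall; origin at the centre of its underside. Leave it alone.

How it is judged:
By the outcome, as a careful person would: the job done as asked, in the order asked, and still so for the second after the job is handed in, while the arm keeps its last pose, push and grip.
It also fails if it takes over 54 s, if anything falls off the work surface, if the arm or the gripper's body presses on something with over 40 N, if the wrist force passes 120 N, or if a joint passes its speed limit or range.

## Working session

There is one attempt and no reset: what is moved stays moved. The work goes in short steps, Python scripts to look and compute and a tool call to move; the robot and the scene stay as the last step left them, time stands still between calls to the robot, and variables do not carry over. Pictures are saved under pics/ and viewed, and the job is handed in when it is done.

Besides the shell and the picture viewer there is one more tool, called after "Call:" as a command line: name --argument value ..., lists and objects as JSON in quotes. move_arm: Moves the arm, as the interface text tells. Its arguments: {"type":"object","properties":{"steps":{"type":"array"},"newtons":{"type":"number"}},"required":["steps"]}

```bash
ls; mkdir -p pics
python3 - <<'E'
from station import status,cams,models
import cv2
o=status.get_obs()
print(o)
for n in ["side","top","wrist"]:
    c=cams.read_camera(n); cv2.imwrite(f"pics/{n}0.png",c["pixels"][:,:,::-1])
    print(n,c["mtx"].tolist(),(c["T"] if "T" in c else c["T_tool_cam"]).tolist())
E
```

```text
pics
{'t': 0.0, 'q': array([-1.21609773,  0.4778541 ,  0.02234563,  1.55647243, -0.01150713,
        1.10935437, -0.08311379]), 'joint_vel': array([ 3.45796318e-04,  4.12142537e-04, -1.12086296e-04,  1.12450489e-03,
        2.23737137e-05,  9.71550862e-04,  4.23755692e-04]), 'joint_torque': array([-3.87600539e-04, -5.96449077e+01,  1.60789825e+00, -2.81181407e+01,
        1.24704026e-02,  9.47870139e-03, -1.08855065e-05]), 'eef_pos': array([0.3011135 , 0.60347186, 0.25528076]), 'tool_rot': array([-1.53680031e-04,  2.29340041e-01,  9.73345871e-01, -9.67871405e-04]), 'contact_force': array([ 0.67119625, -0.91865508, -0.04405225]), 'torque': array([ 0.04691926,  0.03567074, -0.0039447 ]), 'gripper_width': 1.002213033694124}
side [[510.38573134618366, 0.0, 319.34514955666555], [0.0, 510.38573134618366, 243.1052960416185], [0.0, 0.0, 1.0]] [[0.9489880599820145, -0.09313879688000117, 0.3012421393618726, 0.25083599136745865], [-0.31438830452505273, -0.35257156099796394, 0.8813928116074701, -1.0676327159719308], [0.024117545261380335, -0.9311382598149452, -0.36386795011289524, 0.5276975800282991], [0.0, 0.0, 0.0, 1.0]]
top [[461.73791698647716, 0.0, 312.1099527856754], [0.0, 461.73791698647716, 237.9130601248266], [0.0, 0.0, 1.0]] [[0.02340368108347642, -0.9904995051014802, 0.13551014023115027, 0.4344257713058241], [-0.9996733509781602, -0.024578822787349762, -0.0070051991038053, -0.10940028854632708], [0.010269325968086836, -0.13530192853064263, -0.9907511943369285, 1.1543892167780034], [0.0, 0.0, 0.0, 1.0]]
wrist [[336.2687649069538, 0.0, 320.49288509036563], [0.0, 336.2687649069538, 241.72632428554758], [0.0, 0.0, 1.0]] [[0.00028006725085949393, -0.9555125803471897, -0.2949502167495174, 0.07463653473029687], [0.9999999600971679, 0.0002785169422605833, 4.726491700076683e-05, -0.000842815485889048], [3.6986409684926765e-05, -0.29495021821752415, 0.955512620223007, -0.11617614706508395], [0.0, 0.0, 0.0, 1.0]]
```

View pics/side0.png

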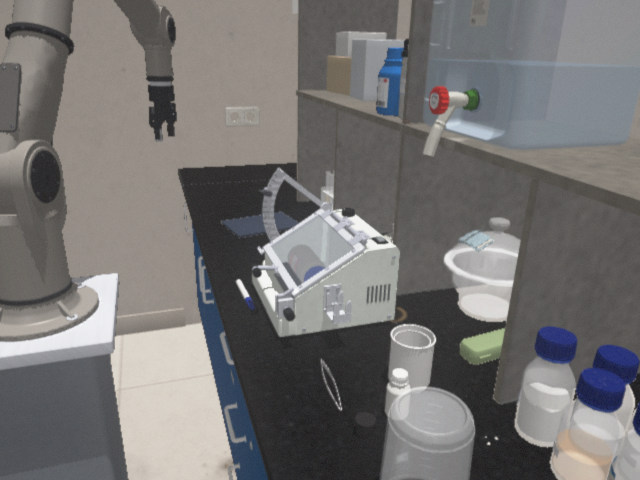

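View pics/top0.png

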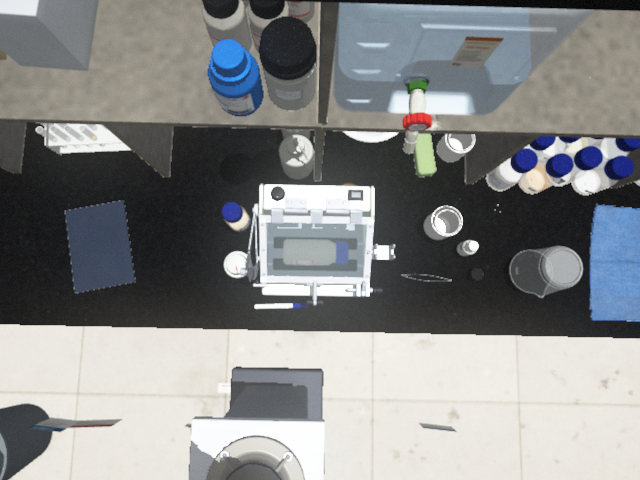

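View pics/wrist0.png

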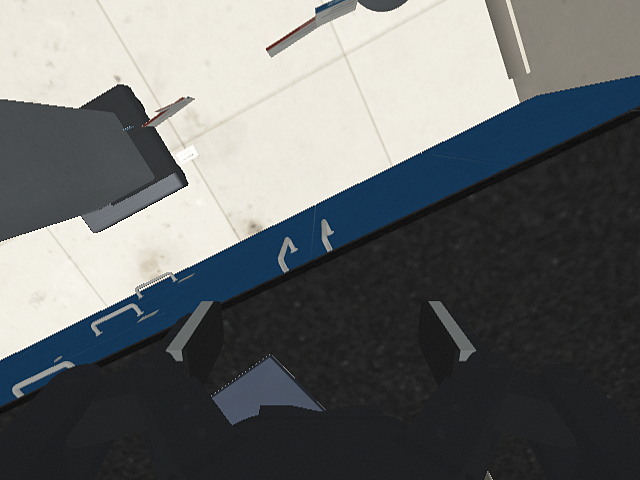

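```bash
cat > h.py <<'E'
import numpy as np, cv2
from scipy.optimize import least_squares
from scipy.spatial.transform import Rotation as R
from station import status,cams,models,order
def ray(c,row,col,T=None):
    T=c["T"] if T is None else T
    d=np.linalg.inv(c["mtx"])@[col,row,1]; d=T[:3,:3]@d
    return T[:3,3],d/np.linalg.norm(d)
def proj(c,p,T=None):
    T=c["T"] if T is None else T
    q=T[:3,:3].T@(np.asarray(p)-T[:3,3]); u=c["mtx"]@q
    return u[:2]/u[2]
def wristT(c,o):
    w=o["tool_rot"]; T=np.eye(4); T[:3,:3]=R.from_quat([w[1],w[2],w[3],w[0]]).as_matrix(); T[:3,3]=o["eef_pos"]
    return T@c["T_tool_cam"]
def tri(rs):
    A=0;b=0
    for o,d in rs:
        P=np.eye(3)-np.outer(d,d);A=A+P;b=b+P@o
    x=np.linalg.solve(A,b); return x,[np.linalg.norm((np.eye(3)-np.outer(d,d))@(x-o)) for o,d in rs]
E
python3 - <<'E'
from h import *
C={n:cams.read_camera(n) for n in ["side","top"]}
for q in "mill guard grip_bar pointer index_tip pin pin_tip pin_mid bore notch bottle timer cup stopper tweezers marker vial".split():
    r=[];s=""
    for n in C:
        try:
            l=models.place_of(n,q)
        except Exception as e: print(q,e);continue
        s+=f" {n}:"+" ".join(f"({x['position'][0]:.0f},{x['position'][1]:.0f};{x['score']:.2f})" for x in l[:2])
        if l: r.append(ray(C[n],*l[0]['position']))
    if len(r)==2:
        x,e=tri(r); s+=f" -> {x.round(4)} err {e[0]:.4f}"
    print(q,s)
print(status.get_obs()['t'])
E
```

```text
mill  side:(300,328;0.59) top:(235,313;0.78) (211,317;0.66) -> [ 0.5993 -0.1197 -0.0025] err 0.0002
guard  side:(225,346;0.85) top:(212,317;0.68) -> [ 0.6287 -0.126   0.1735] err 0.0028
grip_bar  side:(268,255;0.65) top:(304,316;0.66) -> [ 0.4312 -0.1294  0.1009] err 0.0034
pointer  side:(249,268;0.88) (302,284;0.49) top:(276,256;0.55) (228,440;0.51) -> [0.4913 0.0097 0.0819] err 0.0029
index_tip  side:(192,258;0.52) top:(279,249;0.63) -> [0.4737 0.0095 0.219 ] err 0.0013
pin  side:(314,288;0.62) top:(292,376;0.45) (302,317;0.34) -> [ 0.4628 -0.2706  0.0661] err 0.0032
pin_tip  side: top:(252,466;0.66) (288,348;0.49)
pin_mid  side:(302,285;0.54) top:(293,358;0.70) -> [ 0.4638 -0.2293  0.0682] err 0.0079
bore  side:(312,284;0.90) (302,332;0.19) top:(287,365;0.93) -> [ 0.4677 -0.2439  0.055 ] err 0.0023
notch  side:(308,339;0.90) (386,326;0.58) top:(252,386;0.57) -> [ 0.5554 -0.292   0.0751] err 0.0018
bottle  side: top:(219,240;0.58)
timer  side:(300,330;0.63) top:
cup  side:(379,406;0.79) top:(227,439;0.56) (280,251;0.52) -> [ 0.6274 -0.437   0.0057] err 0.0010
stopper  side:(434,370;0.60) (307,338;0.56) top:(272,475;0.69) (227,438;0.28) -> [ 0.5184 -0.5303 -0.0029] err 0.0024
tweezers  side:(377,407;0.57) (389,328;0.51) top:(280,425;0.48) -> [ 0.555  -0.4299  0.0155] err 0.0682
marker  side:(296,247;0.51) top:(305,280;0.84) -> [ 0.4267 -0.0423 -0.0071] err 0.0046
vial  side: top:(250,465;0.52)
1.95
```

```bash
cat > fit.py <<'E'
from h import *
P={'mill':(0,0,0),'guard':(30,0,175),'grip_bar':(-165,0,97),'notch':(-45,-164,79.5),'bore':(-135,-126,70),'pin':(-135,-146,69),'pointer':(-114.2,132.5,91.75)}
P={k:np.array(v)/1e3 for k,v in P.items()}
obs={'mill':{'side':(300,328),'top':(235,313)},'guard':{'side':(225,346),'top':(212,317)},'grip_bar':{'side':(268,255),'top':(304,316)},'notch':{'side':(308,339),'top':(252,386)},'bore':{'side':(312,284),'top':(287,365)},'pin':{'side':(314,288),'top':(292,376)}}
def mw(x,p): 
    c,s=np.cos(x[2]),np.sin(x[2]); return np.array([x[0]+c*p[0]-s*p[1],x[1]+s*p[0]+c*p[1],p[2]])
if __name__=="__main__":
    C={n:cams.read_camera(n) for n in ["side","top"]}
    def f(x,full=False):
        r=[]
        for k,d in obs.items():
            for n,(a,b) in d.items():
                e=proj(C[n],mw(x,P[k]))-[b,a]; r.append(e)
                if full: print(k,n,e.round(1))
        return np.concatenate(r)
    s=least_squares(f,[.6,-.12,0],loss='soft_l1'); print(s.x); f(s.x,True)
    for k in P: print(k,mw(s.x,P[k]).round(4))
    for n in C:
        im=C[n]["pixels"][:,:,::-1].copy()
        box=(230,150,210,210) if n=='side' else (220,150,210,180)
        x,y,w,h=box; im=cv2.resize(im[y:y+h,x:x+w],None,fx=3,fy=3)
        L=[np.array(v)/1e3 for v in [(-150,126,0),(-150,-126,0),(-150,-126,50),(-135,-126,70),(-45,-164,79.5),(30,-126,175),(30,126,175),(-165,-20,97),(-165,20,97),(-114.2,132.5,91.75),(-45,-184,99),(-135,-158,69)]]
        for p in L:
            u=(proj(C[n],mw(s.x,p))-[x,y])*3; cv2.circle(im,tuple(int(v) for v in u),3,(0,0,255),-1)
        cv2.imwrite(f"pics/fit_{n}.png",im)
E
python3 fit.py
```

```text
[ 0.59781682 -0.12585468  0.01036637]
mill side [0.6 0.6]
mill top [2.4 0.8]
guard side [-1.4 -0.4]
guard top [ 0.  -1.3]
grip_bar side [-1.   0.9]
grip_bar top [-0.7 -2.1]
notch side [-1.7 -2.4]
notch top [-0.3 -0.9]
bore side [ 0.6 -4.8]
bore top [4.2 2.6]
pin side [-0.5 -1.2]
pin top [ 1.6 -2.3]
mill [ 0.5978 -0.1259  0.    ]
guard [ 0.6278 -0.1255  0.175 ]
grip_bar [ 0.4328 -0.1276  0.097 ]
notch [ 0.5545 -0.2903  0.0795]
bore [ 0.4641 -0.2532  0.07  ]
pin [ 0.4643 -0.2732  0.069 ]
pointer [0.4822 0.0055 0.0918]
```

View pics/fit_side.png

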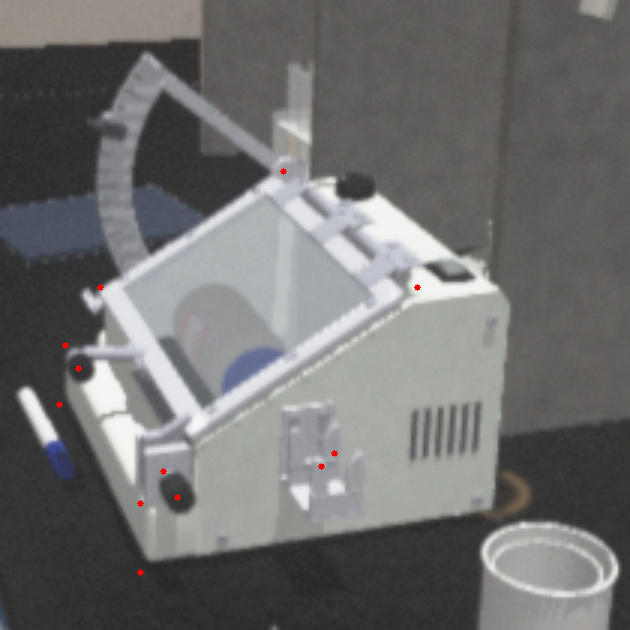

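View pics/fit_top.png

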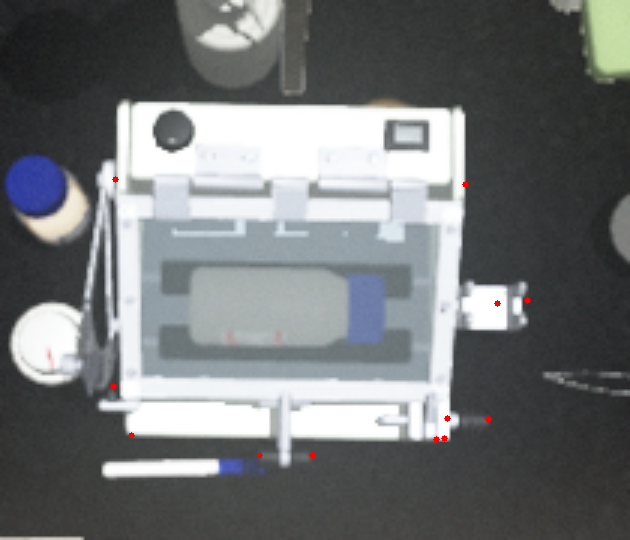

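Call:
move_arm --steps '[1, 2.4, -4, 1.5, 0, 0, -4, 1, 2.4, -4, 1.5, 0, 0, -4, 1, 2.4, -4, 1.5, 0, 0, -4, 1, 2.4, -4, 1.5, 0, 0, -4, 1, 2.4, -4, 1.5, 0, 0, -4, 1, 2.4, -4, 1.5, 0, 0, -4, 1, 2.4, -4, 1.5, 0, 0, -4, 1, 2.4, -4, 1.5, 0, 0, -4]' --newtons 40

```text
t: 2.85
eef_pos: [0.494, 0.2822, 0.3773]
tool_rot: [0.0, 0.49, 0.872, 0.0]
contact_force: [2.0, 0.2, -0.5]
gripper_width: 1.002
```

Call:
move_arm --steps '[1, 0, -5, 0, 0, 0, -4, 1, 0, -5, 0, 0, 0, -4, 1, 0, -5, 0, 0, 0, -4, 1, 0, -5, 0, 0, 0, -4, 1, 0, -5, 0, 0, 0, -4, 1, 0, -5, 0, 0, 0, -4, 1, 0, -5, 0, 0, 0, -4, 1, 0, -5, 0, 0, 0, -3.3]'

```text
t: 3.65
eef_pos: [0.4929, -0.118, 0.3768]
tool_rot: [0.0, 0.707, 0.707, 0.001]
contact_force: [1.0, -0.0, 0.3]
gripper_width: 0.995
```

Call:
move_arm --steps '[1, 0, -4, -3, 0, 0, 0, 1, 0, -4, -3, 0, 0, 0, 1, 0, -2, -3, 0, 0, 0, 1, 0, 0, 0, 0, 0, 0]'

```text
t: 4.05
eef_pos: [0.4904, -0.2185, 0.2831]
tool_rot: [-0.002, 0.708, 0.706, -0.002]
contact_force: [-0.3, -0.5, 0.1]
gripper_width: 0.998
```

```bash
cat > look.py <<'E'
from h import *
import sys
tag=sys.argv[1]; qs=sys.argv[2:]
o=status.get_obs(); c=cams.read_camera("wrist"); T=wristT(c,o)
im=c["pixels"][:,:,::-1].copy(); cv2.imwrite(f"pics/{tag}.png",im)
print(o['t'],o['eef_pos'].round(4),o['tool_rot'].round(4),o['contact_force'].round(1),o['gripper_width'])
np.savez(f"{tag}.npz",T=T,mtx=c["mtx"],im=c["pixels"])
for q in qs:
    l=models.place_of("wrist",q); print(q,[(np.round(x['position'],1).tolist(),round(x['score'],2)) for x in l[:3]])
E
python3 look.py w1 notch bore pin pin_tip grip_bar guard pin_mid
```

```text
4.05 [ 0.4904 -0.2185  0.2831] [-0.0021  0.7079  0.7063 -0.0024] [-0.3 -0.5  0.1] 0.9984979375186422
notch [([285.8, 382.4], 0.8), ([267.7, 296.7], 0.64), ([397.3, 383.4], 0.63)]
bore [([248.5, 297.2], 0.97)]
pin [([269.0, 294.4], 0.65)]
pin_tip [([198.8, 295.4], 0.79)]
grip_bar [([120.2, 251.3], 0.67), ([120.9, 418.2], 0.18)]
guard [([107.2, 539.6], 0.93), ([45.7, 259.5], 0.46)]
pin_mid [([223.1, 299.0], 0.79)]
```

View pics/w1.png

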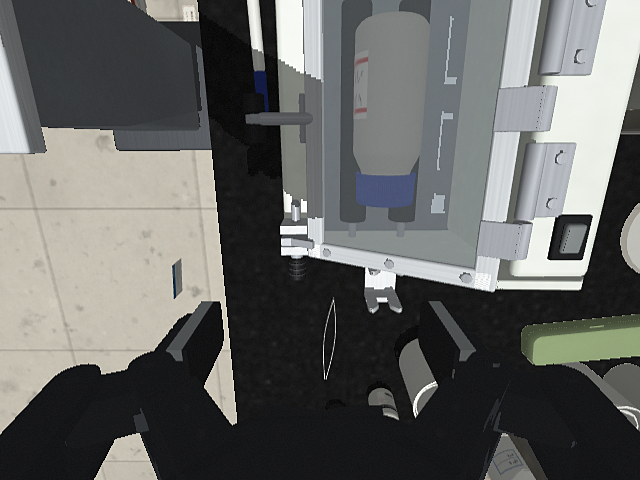

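```bash
cat > fit2.py <<'E'
from h import *
from fit import P,obs,mw
P=dict(P); P['pin_tip']=np.array([-.135,-.074,.069]); P['corner']=np.array([-.15,-.126,0])
C={n:cams.read_camera(n) for n in ["side","top"]}
w=np.load("w1.npz"); C['w1']={"T":w["T"],"mtx":w["mtx"]}
obs['side']=0; del obs['side']
W={'notch':(285.8,382.4),'bore':(248.5,297.2),'pin':(268,295.5),'pin_tip':(198.8,295.4),'grip_bar':(119.5,251),'guard':(107.2,539.6)}
for k,v in W.items(): obs.setdefault(k,{})['w1']=v
obs['corner']={'side':(150+560/3,230+151/3)}
def f(x,full=False):
    r=[]
    for k,d in obs.items():
        for n,(a,b) in d.items():
            e=proj(C[n],mw(x,P[k]))-[b,a]; r.append(e*(1.5 if n=='w1' else 1))
            if full: print(k,n,e.round(1))
    return np.concatenate(r)
s=least_squares(f,[.6,-.12,0],loss='soft_l1'); print(s.x); f(s.x,True)
np.save("mill.npy",s.x)
for k in P: print(k,mw(s.x,P[k]).round(4))
im=w["im"][:,:,::-1].copy()
for k in P:
    u=proj(C['w1'],mw(s.x,P[k])); cv2.circle(im,tuple(int(round(v)) for v in u),2,(0,0,255),-1)
cv2.imwrite("pics/fit2.png",cv2.resize(im[80:330,200:520],None,fx=2.4,fy=2.4))
E
python3 fit2.py
```

```text
[ 0.59618739 -0.12656277  0.01472552]
mill side [0.  0.9]
mill top [2.7 1.5]
guard side [-2.  -0.2]
guard top [ 0.3 -0.5]
guard w1 [ 0.9 -0.4]
grip_bar side [-1.7  1.3]
grip_bar top [-0.1 -1.4]
grip_bar w1 [ 0.5 -0.3]
notch side [-2.  -2.2]
notch top [ 0.1 -0.5]
notch w1 [0.3 0.4]
bore side [ 0.2 -4.4]
bore top [4.7 3.1]
bore w1 [-2.   1.2]
pin side [-0.9 -0.8]
pin top [ 2.2 -1.8]
pin w1 [ 0.5 -0.6]
pin_tip w1 [-2.2  0.8]
corner side [-3.8  4.7]
mill [ 0.5962 -0.1266  0.    ]
guard [ 0.6262 -0.1261  0.175 ]
grip_bar [ 0.4312 -0.129   0.097 ]
notch [ 0.5536 -0.2912  0.0795]
bore [ 0.4631 -0.2545  0.07  ]
pin [ 0.4634 -0.2745  0.069 ]
pointer [0.48   0.0042 0.0918]
pin_tip [ 0.4623 -0.2025  0.069 ]
corner [ 0.4481 -0.2548  0.    ]
```

View pics/fit2.png

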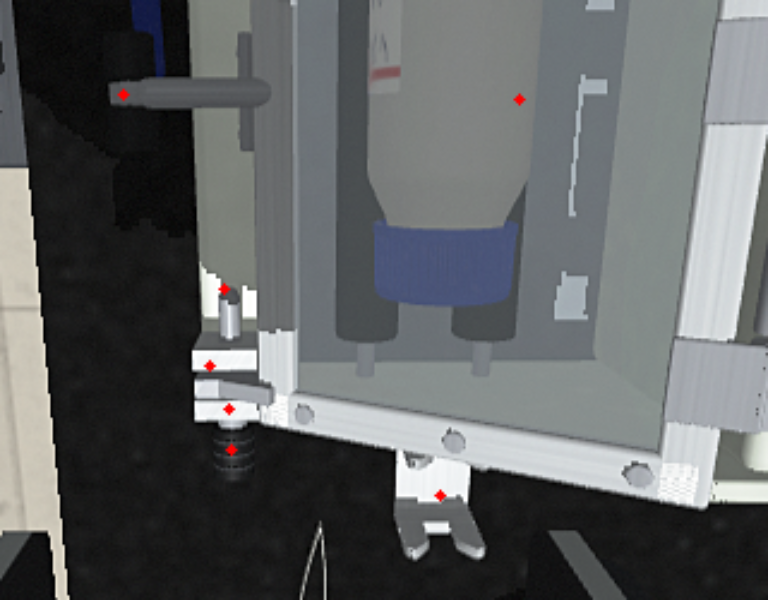

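Call:
move_arm --steps '[0.1, -0.7, -1.4, -4, 0, 0, 0.9, 0.1, -0.7, -1.4, -4, 0, 0, 0, 0.1, -0.7, -1.4, -4, 0, 0, 0, 0.1, -0.6, -1.4, -2.8, 0, 0, 0, 0.1, 0, 0, 0, 0, 0, 0, 0.1, 0, 0, 0, 0, 0, 0]'

```text
t: 5.15
eef_pos: [0.4667, -0.272, 0.1388]
tool_rot: [-0.0, 0.701, 0.714, -0.0]
contact_force: [0.7, -0.4, 0.1]
gripper_width: 0.552
```

```bash
python3 look.py w2 notch bore pin pin_tip
```

```text
5.15 [ 0.4667 -0.272   0.1388] [-1.000e-04  7.006e-01  7.136e-01 -0.000e+00] [ 0.7 -0.4  0.1] 0.5518561527288137
notch [([307.7, 466.4], 0.74)]
bore [([239.0, 316.1], 0.75), ([145.8, 317.5], 0.48), ([405.7, 491.2], 0.18)]
pin [([272.6, 311.9], 0.74)]
pin_tip [([149.2, 318.0], 0.58)]
```

View pics/w2.png

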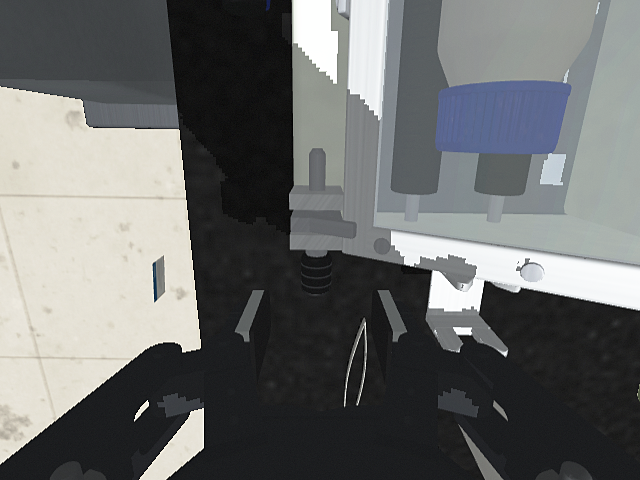

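```bash
cat > rayz.py <<'E'
from h import *
import sys
w=np.load(sys.argv[1]+".npz"); C={"T":w["T"],"mtx":w["mtx"]}
for a in sys.argv[2:]:
    r,c,z=map(float,a.split(',')); o,d=ray(C,r,c); print(a,(o+d*(z-o[2])/d[2]).round(4))
E
python3 rayz.py w2 272,316.5,.069 149,317.5,.0735 254,316,.069 255,291,0.08; python3 rayz.py w1 268,295.5,.069 199,295.4,.0735
```

```text
272,316.5,.069 [ 0.4645 -0.274   0.069 ]
149,317.5,.0735 [ 0.464  -0.2033  0.0735]
254,316,.069 [ 0.4641 -0.2627  0.069 ]
255,291,0.08 [ 0.4504 -0.2597  0.08  ]
268,295.5,.069 [ 0.4628 -0.2752  0.069 ]
199,295.4,.0735 [ 0.4648 -0.2012  0.0735]
```

Call:
move_arm --steps '[0.1, -0.2, -0.2, -3.2, 0, 0, 0, 0.1, 0, -0.1, -3.1, 0, 0, 0, 0.1, 0, 0, 0, 0, 0, 0, 0.1, 0, 0, 0, 0, 0, 0]'

```text
t: 5.8
eef_pos: [0.4647, -0.2749, 0.0761]
tool_rot: [0.0, 0.7, 0.714, 0.0]
contact_force: [0.3, -0.6, 0.1]
gripper_width: 0.552
```

Close on the knob.

Call:
move_arm --steps '[-1, -0.05, 0, 0, 0, 0, 0, -1, 0, 0, 0, 0, 0, 0, -1, 0, 0, 0, 0, 0, 0, -1, 0, 0, 0, 0, 0, 0, -1, 0, 0, 0, 0, 0, 0]' --newtons 40

```text
t: 6.3
eef_pos: [0.4648, -0.2754, 0.0762]
tool_rot: [0.001, 0.7, 0.714, 0.0]
contact_force: [0.9, -0.6, 5.6]
gripper_width: 0.194
```

```bash
python3 look.py w3 pin
```

```text
6.3 [ 0.4648 -0.2754  0.0762] [1.000e-03 7.004e-01 7.137e-01 5.000e-04] [ 0.9 -0.6  5.6] 0.19425181046569132
pin [([324.3, 316.9], 0.88)]
```

View pics/w3.png

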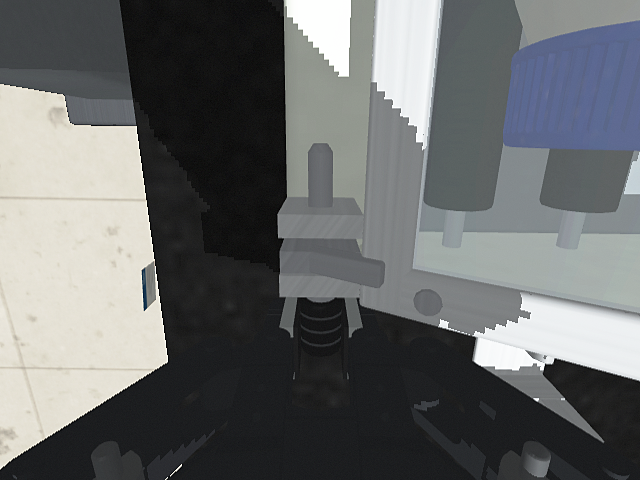

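Call:
move_arm --steps '[-1, 0, 0, 0.1, 0, 0, 0, -1, 0, -0.5, 0, 0, 0, 0, -1, 0.01, -0.8, 0, 0, 0, 0, -1, 0.01, -0.8, 0, 0, 0, 0]'

```text
t: 6.8
eef_pos: [0.4641, -0.2963, 0.0762]
tool_rot: [-0.0, 0.7, 0.714, 0.0]
contact_force: [0.8, 1.3, 0.8]
gripper_width: 0.193
```

Call:
move_arm --steps '[-1, 0.02, -1.3, 0, 0, 0, 0, -1, 0.02, -1.3, 0, 0, 0, 0, -1, 0.02, -1.2, 0, 0, 0, 0, -1, 0.02, -1.1, 0, 0, 0, 0, -1, 0, 0, 0, 0, 0, 0]'

```text
t: 7.3
eef_pos: [0.4641, -0.3477, 0.0764]
tool_rot: [0.001, 0.701, 0.713, -0.001]
contact_force: [0.9, 1.7, -0.7]
gripper_width: 0.198
```

```bash
python3 look.py w4 pin pin_tip notch
```

```text
7.3 [ 0.4641 -0.3477  0.0764] [ 6.000e-04  7.014e-01  7.128e-01 -7.000e-04] [ 0.9  1.7 -0.7] 0.19846249125154808
pin [([322.6, 316.9], 0.9)]
pin_tip [([143.0, 321.1], 0.59)]
notch [([196.2, 583.8], 0.57)]
```

View pics/w4.png

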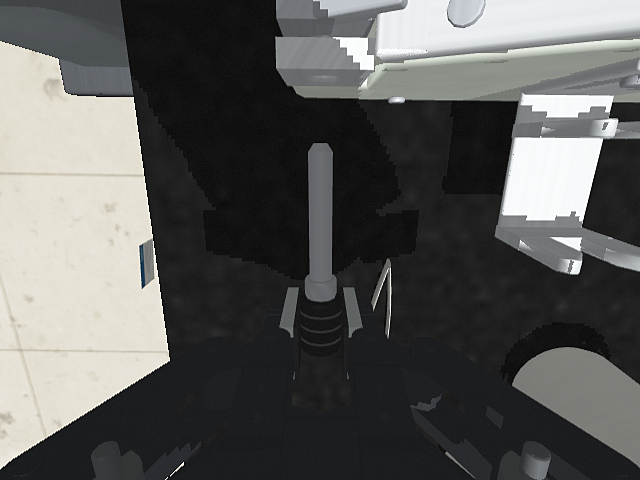

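Call:
move_arm --steps '[-1, 0, 0, 2.5, 0, 0, 0, -1, 1, 0, 2.2, 0, 0, 0, -1, 3.5, 0, 0, 0, 0, 0, -1, 3, 0, 0, 0, 0, 0, -1, 1.4, 0, 0, 0, 0, 0, -1, 0, 0, 0, 0, 0, 0, -1, 0, 0, 0, 0, 0, 0]'

```text
t: 8.2
eef_pos: [0.553, -0.3445, 0.1229]
tool_rot: [-0.001, 0.7, 0.714, -0.0]
contact_force: [-0.3, -1.3, -0.7]
gripper_width: 0.197
```

```bash
python3 look.py w5 pin pin_tip notch
```

```text
8.2 [ 0.553  -0.3445  0.1229] [-6.000e-04  7.002e-01  7.139e-01 -3.000e-04] [-0.3 -1.3 -0.7] 0.19675878352439002
pin [([323.6, 320.8], 0.85)]
pin_tip [([143.4, 322.7], 0.8)]
notch [([184.3, 325.7], 0.97)]
```

View pics/w5.png

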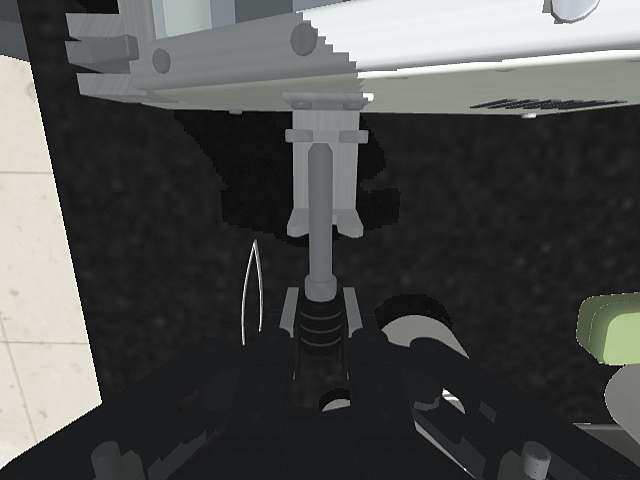

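Run:
```python
import cv2
im=cv2.imread("pics/w5.png")[90:310,250:400]
cv2.imwrite("pics/w5z.png",cv2.resize(im,None,fx=2.7,fy=2.7,interpolation=cv2.INTER_CUBIC)) if 0 else cv2.imwrite("pics/w5z.png",cv2.resize(im,None,fx=2.7*1.0,fy=2.7,interpolation=cv2.INTER_CUBIC))
```

```text
(no output)
```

View pics/w5z.png

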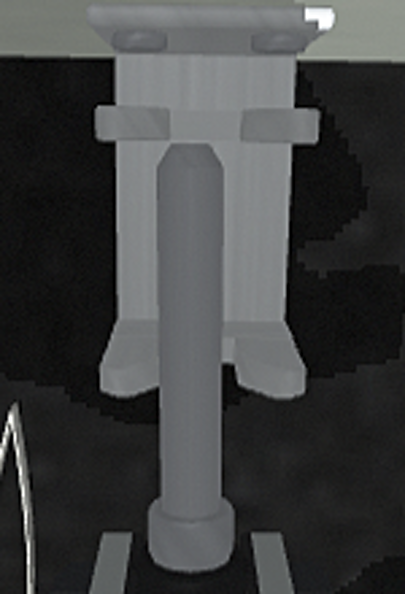

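```bash
python3 rayz.py w5 137,325.9,.099 235,325.2,.099 235.5,287.5,.099 235.5,363,.099 129.5,325.9,.099 144,320.4,.1175 278,320.7,.117 143.5,320.4,.115 324,320.7,.1165; python3 -c "
import numpy as np
from fit import mw
m=np.load('mill.npy')
for p in [(-45,-184,99),(-45,-144,99),(-45,-139,99),(-45,-206,79.5)]: print(p,mw(m,np.array(p)/1e3))"
```

```text
137,325.9,.099 [ 0.5538 -0.2699  0.099 ]
235,325.2,.099 [ 0.5545 -0.3104  0.099 ]
235.5,287.5,.099 [ 0.5382 -0.311   0.099 ]
235.5,363,.099 [ 0.5709 -0.3103  0.099 ]
129.5,325.9,.099 [ 0.5538 -0.2671  0.099 ]
144,320.4,.1175 [ 0.5517 -0.2723  0.1175]
278,320.7,.117 [ 0.5528 -0.3229  0.117 ]
143.5,320.4,.115 [ 0.5517 -0.2722  0.115 ]
324,320.7,.1165 [ 0.5532 -0.3437  0.1165]
(-45, -184, 99) [ 0.55390166 -0.31120545  0.099     ]
(-45, -144, 99) [ 0.55331266 -0.27120978  0.099     ]
(-45, -139, 99) [ 0.55323904 -0.26621033  0.099     ]
(-45, -206, 79.5) [ 0.55422561 -0.33320306  0.0795    ]
```

Call:
move_arm --steps '[-1, 0.15, 1.0, 0, 0, 0, 0, -1, 0, 0, -0.8, 0, 0, 0, -1, 0, 0, -1.2, 0, 0, 0, -1, 0, 0, -1, 0, 0, 0, -1, 0, 0, -0.3, 0, 0, 0, -1, 0, 0, 0, 0, 0, 0]'

```text
t: 9.0
eef_pos: [0.5547, -0.3349, 0.0892]
tool_rot: [-0.001, 0.701, 0.714, -0.0]
contact_force: [-0.0, 0.2, -1.1]
gripper_width: 0.192
```

```bash
python3 look.py w6 pin pin_tip notch
python3 - <<'E'
from h import *
c=cams.read_camera("side"); cv2.imwrite("pics/s6.png",cv2.resize(c["pixels"][220:360,270:410,::-1],None,fx=4,fy=4,interpolation=cv2.INTER_CUBIC))
E
```

```text
9.0 [ 0.5547 -0.3349  0.0892] [-8.000e-04  7.005e-01  7.136e-01 -4.000e-04] [-0.   0.2 -1.1] 0.19198618780321852
pin [([324.7, 316.0], 0.87)]
pin_tip [([143.6, 317.6], 0.9)]
notch [([220.3, 320.8], 0.83)]
```

View pics/w6.png

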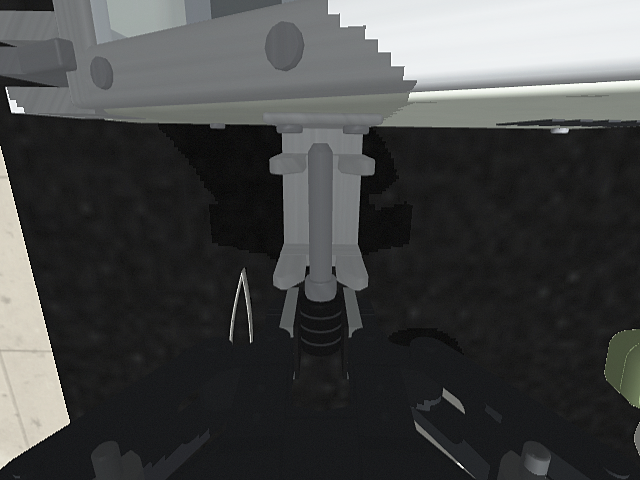

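View pics/s6.png

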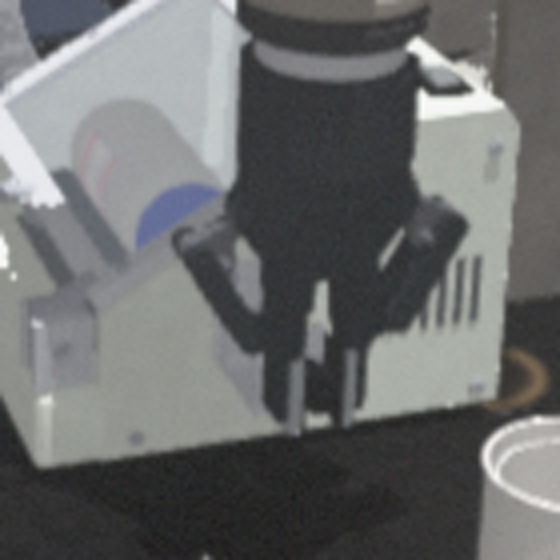

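Call:
move_arm --steps '[-1, 0, 0, -0.1, 0, 0, 0, -1, 0, 0, -0.1, 0, 0, 0, -1, 0, 0, 0, 0, 0, 0]'

```text
t: 9.55
eef_pos: [0.5553, -0.3349, 0.0882]
tool_rot: [-0.0, 0.7, 0.714, 0.0]
contact_force: [0.7, 0.6, 0.4]
gripper_width: 0.192
```

Call:
move_arm --steps '[-1, 0, 0, -0.1, 0, 0, 0, -1, 0, 0, 0, 0, 0, 0]'

```text
t: 9.75
eef_pos: [0.5555, -0.335, 0.0874]
tool_rot: [0.0, 0.7, 0.714, 0.0]
contact_force: [-0.6, -0.7, 0.2]
gripper_width: 0.197
```

Call:
move_arm --steps '[-1, 0, 0, -0.1, 0, 0, 0, -1, 0, 0, -0.05, 0, 0, 0, -1, 0, 0, 0, 0, 0, 0]'

```text
t: 10.05
eef_pos: [0.5555, -0.3352, 0.0865]
tool_rot: [0.0, 0.7, 0.714, 0.0]
contact_force: [-0.7, 1.4, 6.2]
gripper_width: 0.194
```

Call:
move_arm --steps '[-1, 0, 0.1, 0.03, 0, 0, 0, -0.4, 0, 0, 0, 0, 0, 0, -0.2, 0, 0, 0, 0, 0, 0, -0.1, 0, 0, 0, 0, 0, 0, 0, 0, 0, 0, 0, 0, 0]'

```text
t: 10.55
eef_pos: [0.5553, -0.3338, 0.0858]
tool_rot: [-0.0, 0.7, 0.714, -0.0]
contact_force: [0.8, 0.1, 0.5]
gripper_width: 0.501
```

```bash
python3 look.py w7 pin pin_tip notch
```

```text
10.55 [ 0.5553 -0.3338  0.0858] [-2.000e-04  7.004e-01  7.138e-01 -0.000e+00] [0.8 0.1 0.5] 0.5005524001010064
pin [([326.4, 319.1], 0.81)]
pin_tip [([147.5, 320.7], 0.75)]
notch [([224.0, 320.0], 0.65)]
```

View pics/w7.png

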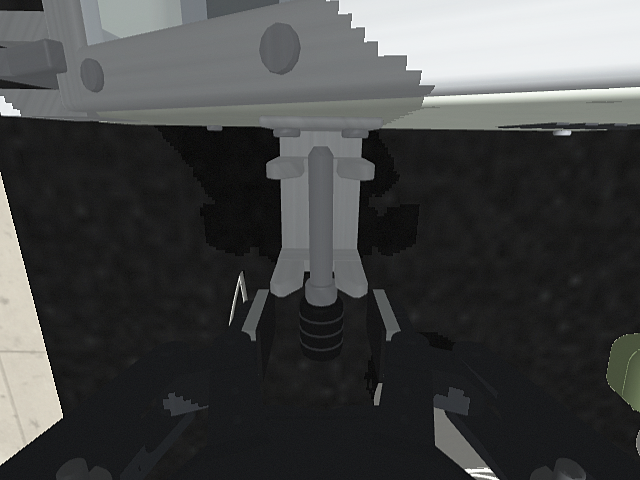

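Call:
move_arm --steps '[0, 0, 0, 3, 0, 0, 0, 0, 0, 0, 5, 0, 0, 0, 0, 0, 0, 5, 0, 0, 0, 0, 0, 0, 0, 0, 0, 0]'

```text
t: 11.15
eef_pos: [0.5583, -0.337, 0.2236]
tool_rot: [0.006, 0.701, 0.713, 0.002]
contact_force: [-0.2, 0.0, 0.0]
gripper_width: 0.498
```

```bash
python3 look.py w8 pin pin_tip pin_mid notch; python3 -c "
from h import *
print(status.get_obs()['q'].round(3))"
```

```text
11.15 [ 0.5583 -0.337   0.2236] [0.0059 0.7007 0.7135 0.0019] [-0.2  0.   0. ] 0.49777833299396407
pin [([230.4, 313.7], 0.68)]
pin_tip [([134.9, 312.8], 0.68)]
pin_mid [([171.8, 318.3], 0.91)]
notch [([171.8, 313.6], 0.66), ([351.9, 331.1], 0.58)]
[ 0.015  0.533  0.611  1.697 -0.348  1.025  0.764]
```

View pics/w8.png

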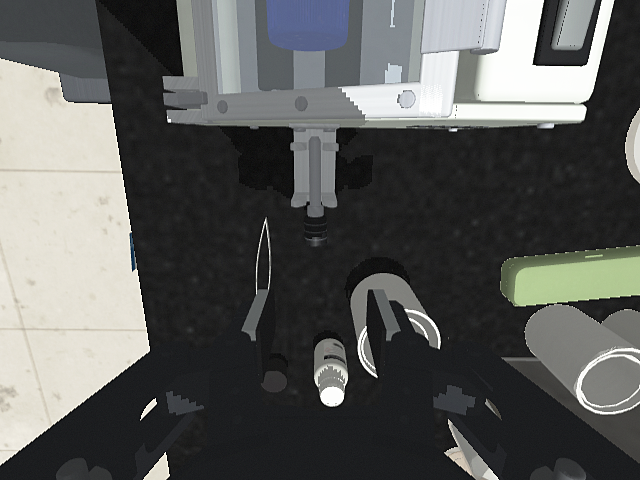

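Call:
move_arm --steps '[0.3, 0, 0, 4, 0, 0, 8, 0.3, 0, 2, 4, 0, 0, 8, 0.3, -1, 3, 3, 0, 0, 8, 0.3, -1, 3.5, 2, 0, 0, 8, 0.3, -1, 4, 0, 0, 0, 8, 0.3, -1, 4, 0, 0, 0, 8, 0.3, -1, 4, 0, 0, 0, 8, 0.3, -1, 4, 0, 0, 0, 8]'

```text
t: 12.2
eef_pos: [0.4941, -0.0872, 0.3447]
tool_rot: [-0.001, 0.213, 0.977, -0.0]
contact_force: [0.9, 0.6, 0.2]
gripper_width: 0.65
```

Call:
move_arm --steps '[0.3, -1.5, 3.5, 0, 0, 0, 8, 0.3, -1.5, 0, 0, 0, 0, 8, 0.3, -1.5, 0, 0, 0, 0, 8, 0.3, 0, 0, 0, 0, 0, 0, 0.3, 0, 0, 0, 0, 0, 0]'

```text
t: 12.7
eef_pos: [0.4503, -0.054, 0.3454]
tool_rot: [-0.001, 0.01, 1.0, -0.0]
contact_force: [-0.1, 0.0, 0.3]
gripper_width: 0.65
```

```bash
python3 look.py w9 index_tip pointer grip_bar; python3 -c "
from h import *
print(status.get_obs()['q'].round(3))"
```

```text
12.7 [ 0.4503 -0.054   0.3454] [-5.0e-04  9.7e-03  1.0e+00 -0.0e+00] [-0.1  0.   0.3] 0.6498849500023903
index_tip [([266.4, 400.3], 0.85)]
pointer [([235.2, 376.9], 0.58)]
grip_bar [([195.9, 249.2], 0.81), ([394.2, 253.3], 0.29)]
[-0.316  0.009  0.303  1.956 -0.003  1.178  1.541]
```

View pics/w9.png

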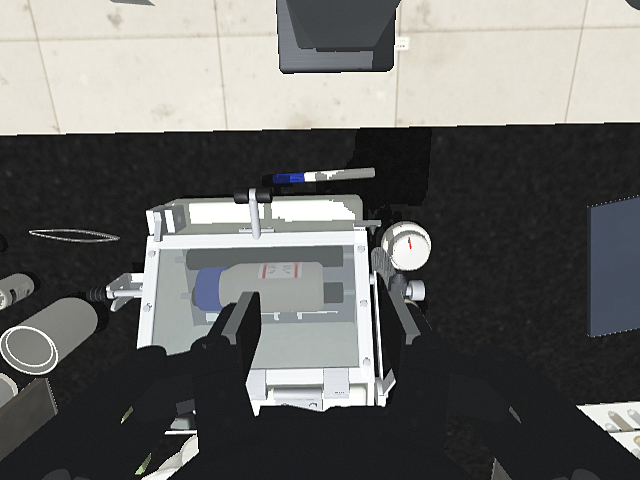

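Run:
```python
import cv2
im=cv2.imread("pics/w9.png")[200:330,340:460]
cv2.imwrite("pics/w9z.png",cv2.resize(im,None,fx=4.5,fy=4.5,interpolation=cv2.INTER_CUBIC))
im=cv2.imread("pics/side0.png")[150:270,240:360]
cv2.imwrite("pics/s0z.png",cv2.resize(im,None,fx=4.5,fy=4.5,interpolation=cv2.INTER_CUBIC))
im=cv2.imread("pics/top0.png")[190:310,220:340]
cv2.imwrite("pics/t0z.png",cv2.resize(im,None,fx=4.5,fy=4.5,interpolation=cv2.INTER_CUBIC))
```

```text
(no output)
```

View pics/w9z.png

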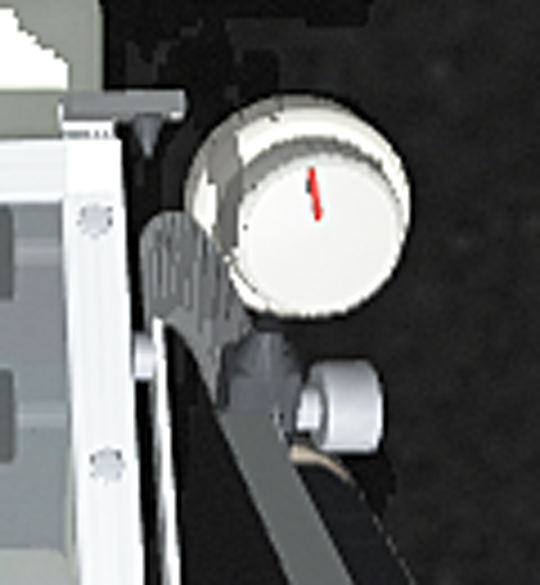

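View pics/s0z.png

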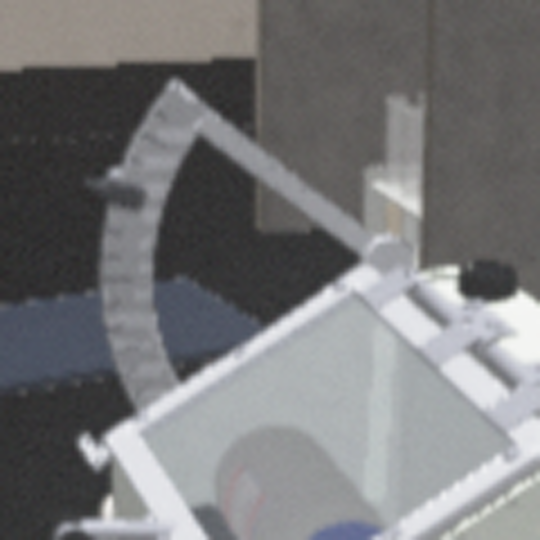

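View pics/t0z.png

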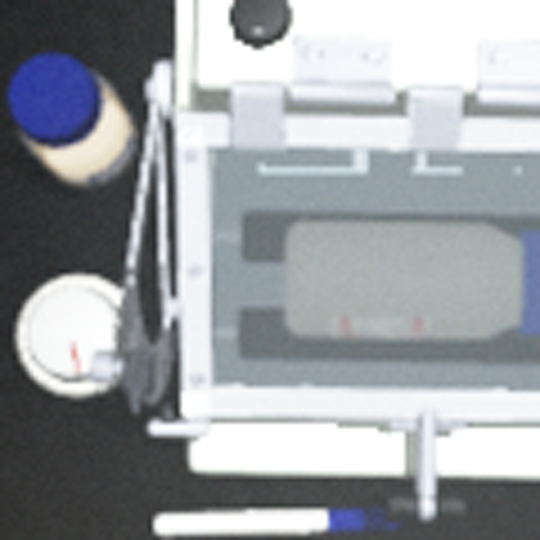

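```bash
cat > fit3.py <<'E'
from h import *
from fit import P,obs,mw
P=dict(P); P['pin_tip']=np.array([-.135,-.074,.069])
C={n:cams.read_camera(n) for n in ["side","top"]}
for n in ['w1','w9']:
    w=np.load(n+".npz"); C[n]={"T":w["T"],"mtx":w["mtx"]}
W={'notch':(285.8,382.4),'bore':(248.5,297.2),'pin':(268,295.5),'pin_tip':(198.8,295.4),'grip_bar':(119.5,251),'guard':(107.2,539.6)}
for k,v in W.items(): obs.setdefault(k,{})['w1']=v
obs['grip_bar']['w9']=(196,252.5)
obs['pointer']={'w9':(235.1,373),'side':(249,262.5),'top':(190+430/4.5,220+165/4.5)}
obs['pointer'].pop('top')
obs['index']={'w9':(270,400),'side':(190.7,259),'top':(279,249)}
def idx(a): return np.array([.03-.1665*np.cos(a),.1325,.175+.1665*np.sin(a)])
def f(x,full=False):
    r=[]
    for k,d in obs.items():
        for n,(a,b) in d.items():
            p=idx(x[3]) if k=='index' else P[k]
            e=proj(C[n],mw(x,p))-[b,a]; r.append(e*(1.5 if n[0]=='w' else 1))
            if full: print(k,n,e.round(1))
    return np.concatenate(r)
s=least_squares(f,[.6,-.12,0,.3],loss='soft_l1'); print(s.x, s.x[3]+np.pi/6); f(s.x,True)
np.save("mill.npy",s.x)
for k in P: print(k,mw(s.x,P[k]).round(4))
print('idx',mw(s.x,idx(s.x[3])))
for a in [.1,.15,.2,.25,.3,.35,.4]:
    print(a,[ (n,proj(C[n],mw(s.x,idx(a))).round(1).tolist()) for n in ('side','top','w9')])
E
python3 fit3.py
```

```text
[ 0.59731101 -0.1269104   0.01023512  0.34211075] 0.8657095232686702
mill side [0.6 0.9]
mill top [2.9 1. ]
guard side [-1.4 -0.2]
guard top [ 0.5 -1. ]
guard w1 [2.6 0.4]
grip_bar side [-1.2  1.2]
grip_bar top [-0.2 -1.9]
grip_bar w1 [ 1.8 -0.8]
grip_bar w9 [ 0.  -1.5]
notch side [-1.8 -2.1]
notch top [ 0.2 -0.7]
notch w1 [0.6 0.5]
bore side [ 0.4 -4.5]
bore top [4.6 2.8]
bore w1 [-1.5  1. ]
pin side [-0.7 -0.9]
pin top [ 2.1 -2. ]
pin w1 [ 0.9 -0.8]
pin_tip w1 [-1.4  0.5]
pointer w9 [-0.  -0.5]
pointer side [ 1.  -3.1]
index w9 [ 1.4 -0.2]
index side [-2.2 -3.2]
index top [1.6 3. ]
mill [ 0.5973 -0.1269  0.    ]
guard [ 0.6273 -0.1266  0.175 ]
grip_bar [ 0.4323 -0.1286  0.097 ]
notch [ 0.554  -0.2914  0.0795]
bore [ 0.4636 -0.2543  0.07  ]
pin [ 0.4638 -0.2743  0.069 ]
pointer [0.4818 0.0044 0.0918]
pin_tip [ 0.4631 -0.2023  0.069 ]
idx [0.46911042 0.00428434 0.2308568 ]
0.1 [('side', [253.3, 205.0]), ('top', [252.8, 287.1]), ('w9', [391.1, 242.6])]
0.15 [('side', [253.6, 201.3]), ('top', [252.4, 286.4]), ('w9', [393.1, 246.8])]
0.2 [('side', [254.2, 197.7]), ('top', [251.9, 285.6]), ('w9', [395.2, 251.7])]
0.25 [('side', [255.0, 194.1]), ('top', [251.5, 284.6]), ('w9', [397.3, 257.3])]
0.3 [('side', [255.9, 190.5]), ('top', [251.0, 283.3]), ('w9', [399.5, 263.7])]
0.35 [('side', [257.0, 186.9]), ('top', [250.6, 281.8]), ('w9', [401.8, 271.0])]
0.4 [('side', [258.3, 183.4]), ('top', [250.1, 280.1]), ('w9', [404.1, 279.0])]
```

Call:
move_arm --steps '[0.5, -0.4, -2, -4, 0, 0, 1.8, 0.5, -0.4, -2, -4, 0, 0, 0, 0.5, -0.4, -2, -4, 0, 0, 0, 0.5, -0.4, -1.5, -4, 0, 0, 0, 0.5, -0.2, 0, -2.5, 0, 0, 0, 0.5, 0, 0, 0, 0, 0, 0, 0.5, 0, 0, 0, 0, 0, 0]'

```text
t: 13.7
eef_pos: [0.4328, -0.129, 0.1615]
tool_rot: [-0.0, -0.008, 1.0, -0.0]
contact_force: [0.8, 0.2, 0.4]
gripper_width: 0.749
```

```bash
python3 look.py w10 grip_bar; python3 -c "
from h import *
print(status.get_obs()['q'].round(3))"
```

```text
13.7 [ 0.4328 -0.129   0.1615] [-2.0e-04 -7.6e-03  1.0e+00 -1.0e-04] [0.8 0.2 0.4] 0.7493415512336212
grip_bar [([273.4, 319.7], 0.89)]
[-0.169  0.246  0.369  2.181 -0.133  0.732  1.875]
```

View pics/w10.png

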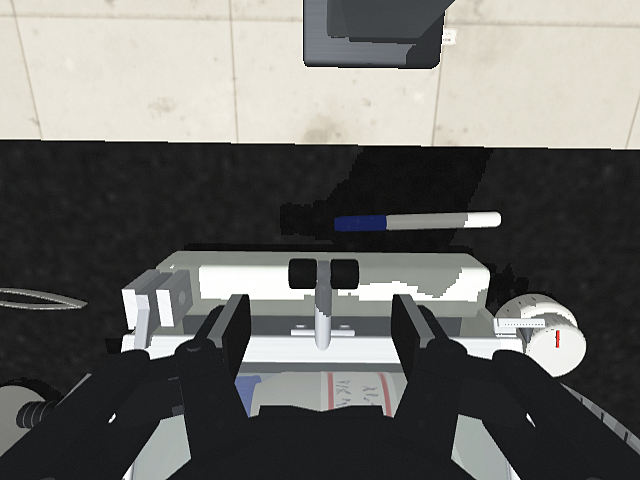

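```bash
python3 rayz.py w10 273,323.5,.097 273,289,.097 273,358,.097; python3 -c "
from h import *
w=np.load('w10.npz');C={'T':w['T'],'mtx':w['mtx']}
print(proj(C,[.4323,-.1286,.097]))"
```

```text
273,323.5,.097 [ 0.4324 -0.1283  0.097 ]
273,289,.097 [ 0.4327 -0.1483  0.097 ]
273,358,.097 [ 0.4321 -0.1084  0.097 ]
[323.04635542 272.81056617]
```

Call:
move_arm --steps '[0.5, 0, 0.07, -3, 0, 0, 0, 0.5, 0, 0, -2.85, 0, 0, 0, 0.5, 0, 0, 0, 0, 0, 0, 0.5, 0, 0, 0, 0, 0, 0]'

```text
t: 14.2
eef_pos: [0.4332, -0.1283, 0.1038]
tool_rot: [0.001, -0.008, 1.0, -0.0]
contact_force: [0.0, -0.6, 0.4]
gripper_width: 0.749
```

Call:
move_arm --steps '[-1, 0, 0, 0, 0, 0, 0, -1, 0, 0, 0, 0, 0, 0, -1, 0, 0, 0, 0, 0, 0, -1, 0, 0, 0, 0, 0, 0, -1, 0, 0, 0, 0, 0, 0]' --newtons 50

```text
t: 14.7
eef_pos: [0.4336, -0.1276, 0.1045]
tool_rot: [0.001, -0.008, 1.0, 0.001]
contact_force: [-1.3, 4.5, 10.6]
gripper_width: 0.456
```

```bash
python3 look.py w11 grip_bar; python3 -c "
from h import *
print(status.get_obs()['q'].round(3))
c=cams.read_camera('side'); cv2.imwrite('pics/s11.png',cv2.resize(c['pixels'][130:330,190:410,::-1],None,fx=3.4,fy=3.0))"
```

```text
14.7 [ 0.4336 -0.1276  0.1045] [ 1.5e-03 -7.8e-03  1.0e+00  7.0e-04] [-1.3  4.5 10.6] 0.4559832787515247
grip_bar [([324.4, 316.9], 0.58)]
[-0.128  0.355  0.329  2.221 -0.207  0.59   1.941]
```

View pics/w11.png

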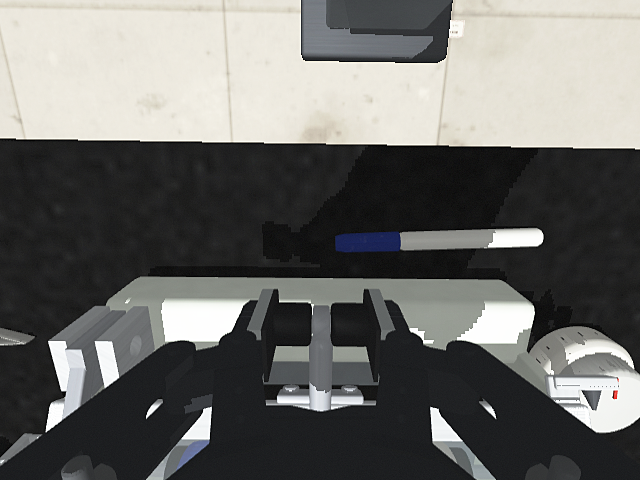

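View pics/s11.png

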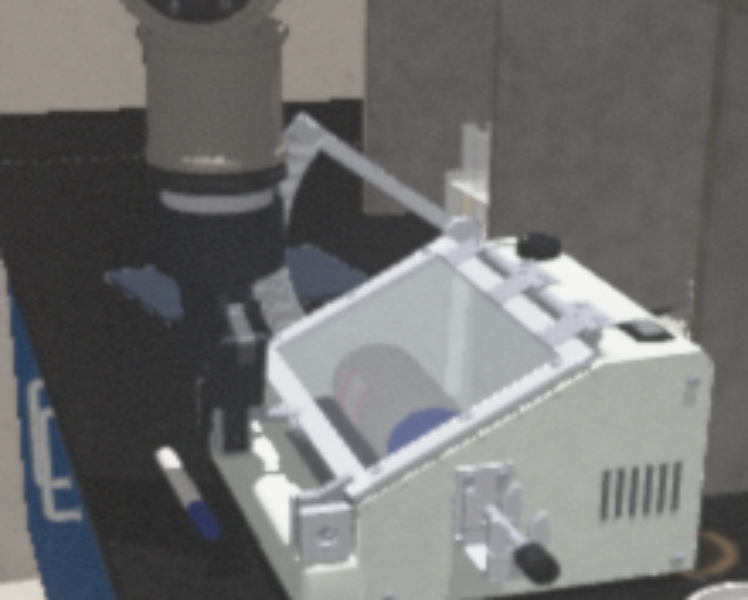

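Call:
move_arm --steps '[-1, -0.28, 0, 0.8, 0, 0, 0, -1, -0.28, 0, 0.8, 0, 0, 0, -1, -0.26, 0, 1.02, 0, 0, 0, -1, -0.26, 0, 1.02, 0, 0, 0, -1, -0.16, 0, 1.03, 0, 0, 0, -1, -0.16, 0, 1.03, 0, 0, 0, -1, -0.1, 0, 2.1, 0, 0, 0]'

```text
t: 15.55
eef_pos: [0.4184, -0.1277, 0.1818]
tool_rot: [0.001, -0.008, 1.0, 0.0]
contact_force: [7.7, 4.9, -2.2]
gripper_width: 0.459
```

```bash
python3 look.py w12 grip_bar pointer; python3 -c "
from h import *
print(status.get_obs()['q'].round(3))"
```

```text
15.55 [ 0.4184 -0.1277  0.1818] [ 1.5e-03 -7.8e-03  1.0e+00  1.0e-04] [ 7.7  4.9 -2.2] 0.458552745872903
grip_bar [([323.6, 321.5], 0.83), ([377.7, 570.8], 0.72)]
pointer [([377.1, 568.2], 0.66)]
[-0.19   0.185  0.387  2.197 -0.102  0.772  1.851]
```

View pics/w12.png

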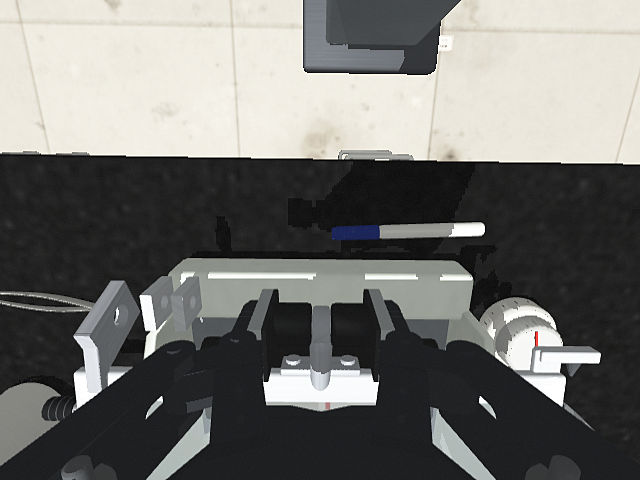

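Call:
move_arm --steps '[-1, 0.13, 0.03, 2.1, 0, 0, 0, -1, 0.33, 0.02, 2.07, 0, 0, 0, -1, 0.53, 0, 2.04, 0, 0, 0, -1, 0.35, 0, 1.0, 0, 0, 0, -1, 0.38, 0, 0.97, 0, 0, 0, -1, 0, 0, 0, 0, 0, 0, -1, 0, 0, 0, 0, 0, 0]'

```text
t: 16.4
eef_pos: [0.434, -0.1275, 0.2616]
tool_rot: [-0.001, -0.008, 1.0, 0.0]
contact_force: [1.3, 3.5, -3.0]
gripper_width: 0.458
```

```bash
python3 look.py w13 index_tip pointer; python3 -c "
from h import *
print(status.get_obs()['q'].round(3))
c=cams.read_camera('side'); cv2.imwrite('pics/s13.png',cv2.resize(c['pixels'][130:330,190:410,::-1],None,fx=3.0,fy=3.0))
print(models.place_of('side','pointer'),models.place_of('side','index_tip'))
c=cams.read_camera('top'); cv2.imwrite('pics/t13.png',cv2.resize(c['pixels'][190:340,210:390,::-1],None,fx=4.0,fy=4.0))
print(models.place_of('top','pointer'),models.place_of('top','index_tip'))"
```

```text
16.4 [ 0.434  -0.1275  0.2616] [-6.0e-04 -7.7e-03  1.0e+00  2.0e-04] [ 1.3  3.5 -3. ] 0.45784678087974173
index_tip [([361.0, 567.2], 0.94)]
pointer [([338.2, 555.2], 0.91)]
[-0.22   0.093  0.397  2.078 -0.043  0.979  1.786]
[{'position': [197.9, 261.2], 'score': 0.68}] [{'position': [190.7, 258.6], 'score': 0.55}, {'position': [300.5, 333.0], 'score': 0.15}]
[{'position': [279.8, 250.0], 'score': 0.7}] [{'position': [279.1, 247.7], 'score': 0.51}]
```

View pics/w13.png

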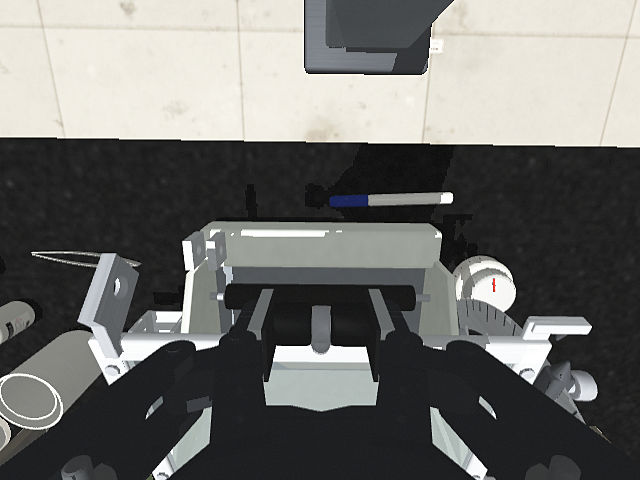

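View pics/s13.png

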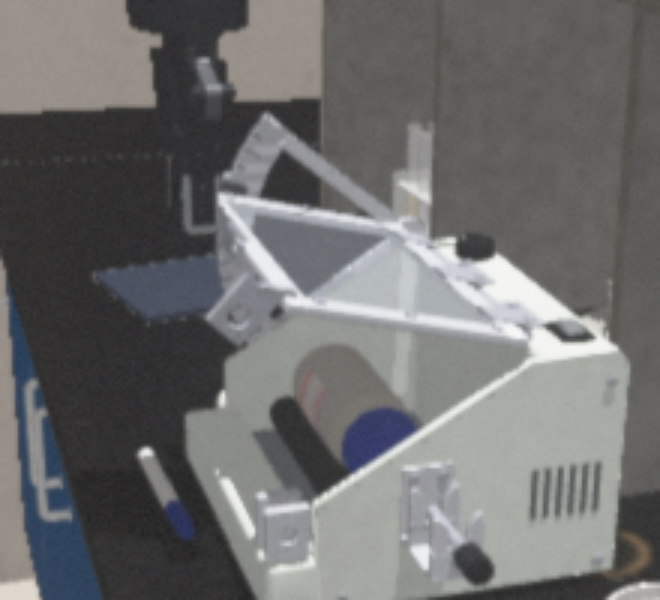

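View pics/t13.png

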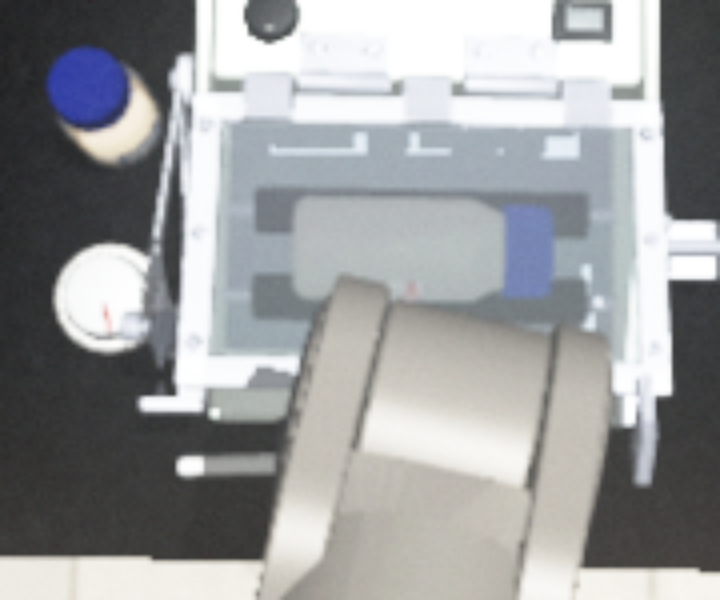

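Run:
```python
from h import *
from fit import mw
m=np.load('mill.npy'); w=np.load('w13.npz');C={'T':w['T'],'mtx':w['mtx']}
idx=lambda a: np.array([.03-.1665*np.cos(a),.1325,.175+.1665*np.sin(a)])
for a in np.arange(.2,.42,.02): print(round(a,2),proj(C,mw(m,idx(a))).round(1))
im=cv2.imread("pics/w13.png")[300:440,500:640]
cv2.imwrite("pics/w13z.png",cv2.resize(im,None,fx=4.2,fy=4.2,interpolation=cv2.INTER_CUBIC))
```

```text
0.2 [550.5 330.8]
0.22 [554. 335.]
0.24 [557.6 339.4]
0.26 [561.2 344.1]
0.28 [564.9 349. ]
0.3 [568.7 354.1]
0.32 [572.5 359.5]
0.34 [576.4 365.1]
0.36 [580.4 370.9]
0.38 [584.4 377.1]
0.4 [588.5 383.4]
```

View pics/w13z.png

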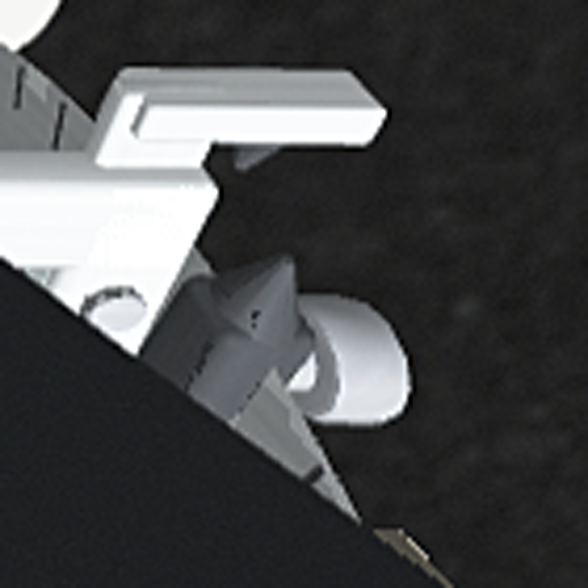

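Call:
move_arm --steps '[-1, 0.2, 0.03, 0.5, 0, 0, 0, -1, 0.2, 0, 0.44, 0, 0, 0, -1, 0.2, 0, 0.4, 0, 0, 0, -1, 0, 0, 0, 0, 0, 0, -1, 0, 0, 0, 0, 0, 0]'

```text
t: 17.35
eef_pos: [0.4404, -0.1275, 0.2759]
tool_rot: [-0.0, -0.008, 1.0, 0.0]
contact_force: [-1.6, 3.8, -1.7]
gripper_width: 0.459
```

```bash
cat > chk.py <<'E'
import sys,subprocess
from h import *
t=sys.argv[1]
c=cams.read_camera('side'); cv2.imwrite(f'pics/s{t}.png',cv2.resize(c['pixels'][150:250,210:310,::-1],None,fx=5.5,fy=5.5,interpolation=cv2.INTER_CUBIC))
print('side',models.place_of('side','pointer')[:1],models.place_of('side','index_tip')[:1])
im=cv2.imread(f"pics/w{t}.png")[300:440,500:640]
cv2.imwrite(f"pics/w{t}z.png",cv2.resize(im,None,fx=4.2,fy=4.2,interpolation=cv2.INTER_CUBIC))
E
python3 look.py w14 index_tip pointer; python3 chk.py 14
```

```text
17.35 [ 0.4404 -0.1275  0.2759] [-1.0e-04 -7.7e-03  1.0e+00  0.0e+00] [-1.6  3.8 -1.7] 0.45900087635677767
index_tip [([336.1, 553.8], 0.71)]
pointer [([334.3, 554.1], 0.74)]
side [{'position': [192.6, 259.2], 'score': 0.56}] [{'position': [412.9, 394.4], 'score': 0.49}]
```

View pics/w14z.png

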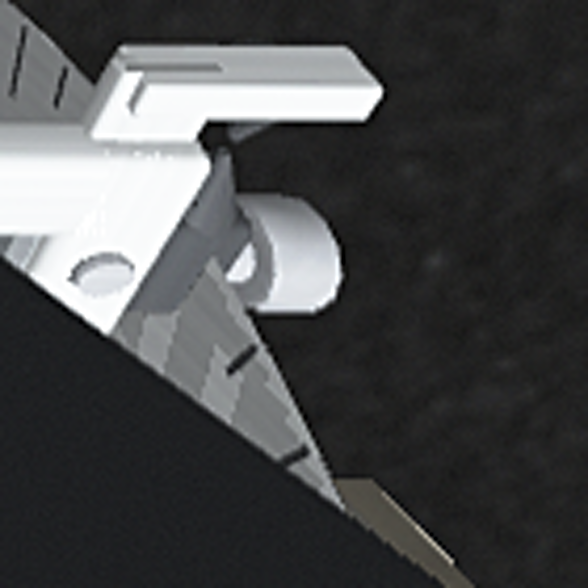

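View pics/s14.png

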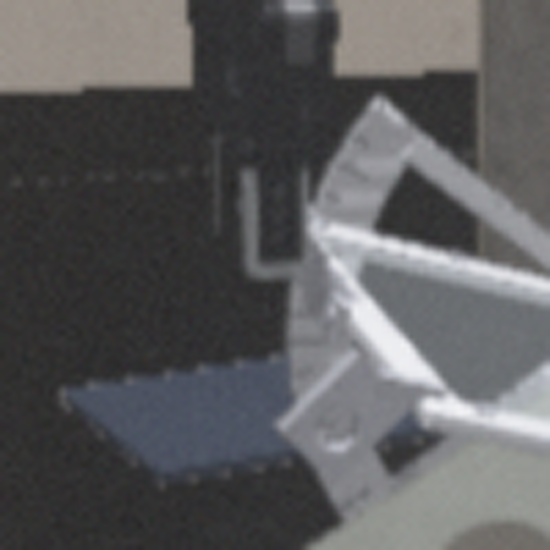

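Run:
```python
from h import *
from fit import mw
m=np.load('mill.npy'); w=np.load('w14.npz');C={'T':w['T'],'mtx':w['mtx']}
idx=lambda a: np.array([.03-.1665*np.cos(a),.1325,.175+.1665*np.sin(a)])
for a in np.arange(.26,.42,.02): print(round(a,2),proj(C,mw(m,idx(a))).round(1))
im=cv2.imread("pics/w14.png")[315:355,530:580]
cv2.imwrite("pics/w14zz.png",cv2.resize(im,None,fx=14,fy=14,interpolation=cv2.INTER_CUBIC))
```

```text
0.26 [547.  320.2]
0.28 [550.3 324.5]
0.3 [553.6 329. ]
0.32 [557.  333.6]
0.34 [560.4 338.5]
0.36 [563.9 343.6]
0.38 [567.4 349. ]
0.4 [570.9 354.5]
```

View pics/w14zz.png

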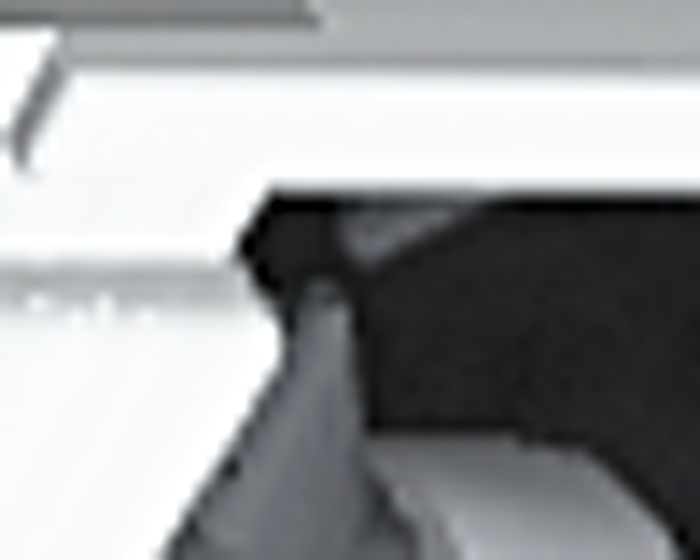

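Run:
```python
from h import *
from fit import mw
m=np.load('mill.npy')
L={n:np.load(n+'.npz') for n in ['w9','w13','w14']}
im=cv2.imread("pics/w9.png")[255:295,380:430]
cv2.imwrite("pics/w9zz.png",cv2.resize(im,None,fx=14,fy=14,interpolation=cv2.INTER_CUBIC))
def inv(p):
    c,s=np.cos(m[2]),np.sin(m[2]); d=p-[m[0],m[1],0]; return np.array([c*d[0]+s*d[1],-s*d[0]+c*d[1],d[2]])
for r9 in (266.5,270,272):
    r=[ray(L[n],a,b) for n,a,b in [('w9',r9,400),('w13',361,569.5),('w14',334.6,553.1)]]
    x,e=tri(r); q=inv(x); print(r9,x.round(4),q.round(4),np.round(e,4),'a',np.arctan2(q[2]-.175,.03-q[0]),'rad',np.hypot(q[2]-.175,.03-q[0]))
S=cams.read_camera('side')
```

```text
266.5 [0.4693 0.004  0.2258] [-0.1266  0.1322  0.2258] [0.0009 0.0006 0.0005] a 0.31369371516818223 rad 0.16467679593053905
270 [0.4711 0.005  0.2244] [-0.1248  0.1332  0.2244] [0.0007 0.0004 0.0006] a 0.3088397557129408 rad 0.16250527391122138
272 [0.4721 0.0056 0.2237] [-0.1238  0.1338  0.2237] [0.0017 0.0008 0.0011] a 0.30638221821983747 rad 0.16132279957082943
```

View pics/w9zz.png

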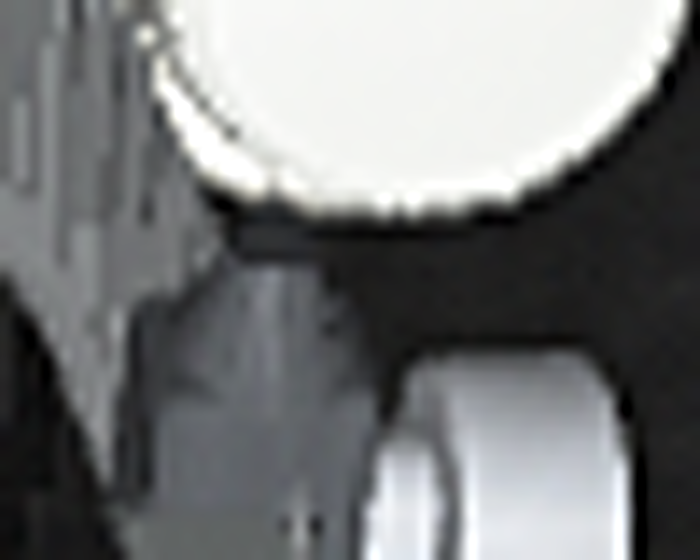

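Run:
```python
from h import *
from fit import mw
m=np.load('mill.npy')
for n in ('w13','w14','w9'):
    w=np.load(n+'.npz');C={'T':w['T'],'mtx':w['mtx']}
    g=lambda a,y,r: proj(C,mw(m,np.array([.03-r*np.cos(a),y,.175+r*np.sin(a)])))
    b=(.32,.1325,.1665); p=g(*b)
    print(n,p.round(1),'per mm: tang',((g(b[0]+.006,b[1],b[2])-p)).round(2),'y',(g(b[0],b[1]+.001,b[2])-p).round(2),'r',(g(b[0],b[1],b[2]+.001)-p).round(2))
C=cams.read_camera('side'); print('side now')
g=lambda a,y,r: proj(C,mw(m,np.array([.03-r*np.cos(a),y,.175+r*np.sin(a)])));p=g(*b)
print(p.round(1),'per mm: tang',((g(b[0]+.006,b[1],b[2])-p)).round(2),'y',(g(b[0],b[1]+.001,b[2])-p).round(2),'r',(g(b[0],b[1],b[2]+.001)-p).round(2))
```

```text
w13 [572.5 359.5] per mm: tang [1.16 1.66] y [1.9  0.01] r [ 0.84 -1.17]
w14 [557.  333.6] per mm: tang [1.02 1.44] y [1.78 0.01] r [ 0.74 -1.18]
w9 [400.4 266.5] per mm: tang [0.27 0.86] y [ 1.34 -0.04] r [ 0.15 -1.04]
side now
[256.3 189.1] per mm: tang [ 0.13 -0.43] y [-0.1  -0.12] r [-0.43 -0.11]
```

Call:
move_arm --steps '[-1, 0.04, 0, 0, 0, 3, 0, -1, 0.04, 0, 0, 0, 3, 0, -1, 0.04, 0, 0, 0, 3, 0, -1, 0.04, 0, -0.01, 0, 3, 0, -1, 0.04, 0, -0.01, 0, 3, 0, -1, 0, 0, 0, 0, 0, 0, -1, 0, 0, 0, 0, 0, 0]'

```text
t: 18.45
eef_pos: [0.4422, -0.1275, 0.2751]
tool_rot: [-0.131, -0.007, 0.991, 0.001]
contact_force: [-2.5, 3.4, 0.1]
gripper_width: 0.455
```

```bash
python3 look.py w15 index_tip pointer; python3 chk.py 15;  python3 - <<'E'
from h import *
from fit import mw
m=np.load('mill.npy')
w=np.load('w15.npz');C={'T':w['T'],'mtx':w['mtx']}
g=lambda a,y,r: proj(C,mw(m,np.array([.03-r*np.cos(a),y,.175+r*np.sin(a)])))
b=(.32,.1325,.1665); p=g(*b)
print(p.round(1),'per mm: tang',((g(b[0]+.006,b[1],b[2])-p)).round(2),'y',(g(b[0],b[1]+.001,b[2])-p).round(2),'r',(g(b[0],b[1],b[2]+.001)-p).round(2))
c,r=int(p[0]),int(p[1])
im=w['im'][max(r-20,0):r+25,c-27:c+28,::-1]
cv2.imwrite("pics/w15zz.png",cv2.resize(im,None,fx=13,fy=13,interpolation=cv2.INTER_CUBIC)); print(r-20,c-27)
E
```

```text
18.45 [ 0.4422 -0.1275  0.2751] [-0.1312 -0.0075  0.9913  0.001 ] [-2.5  3.4  0.1] 0.4553279407729676
index_tip [([357.3, 562.0], 0.75)]
pointer [([358.3, 558.1], 0.55)]
side [{'position': [192.7, 260.8], 'score': 0.7}] []
[564.3 357.9] per mm: tang [1.26 1.25] y [1.84 0.01] r [ 0.48 -1.51]
337 537
```

View pics/w15zz.png

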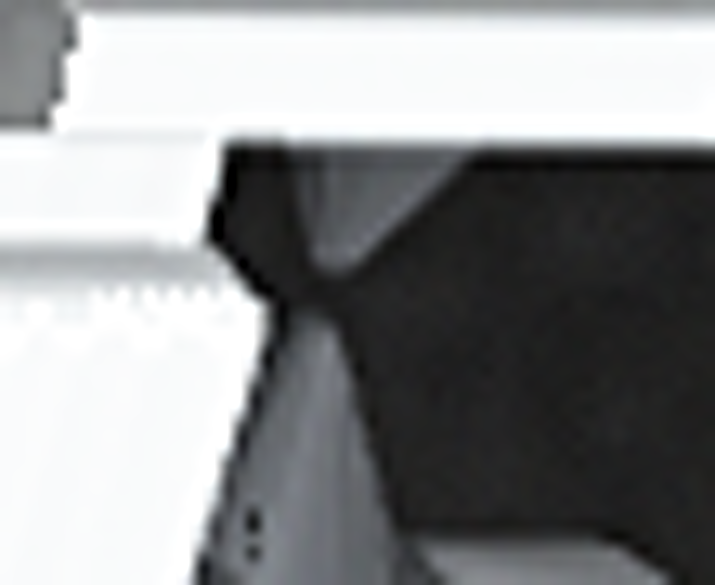

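View pics/s15.png

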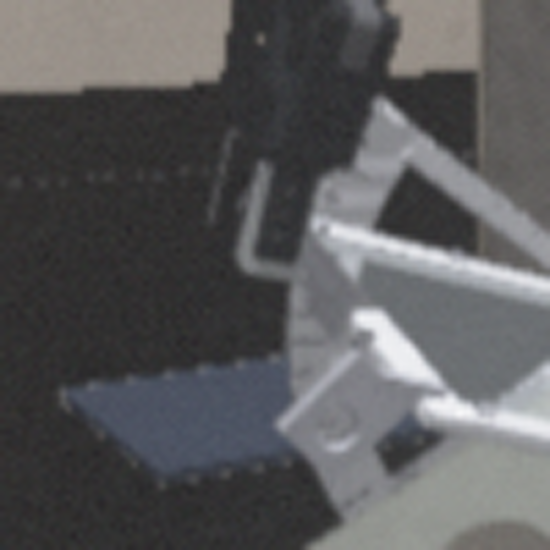

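View pics/w15.png

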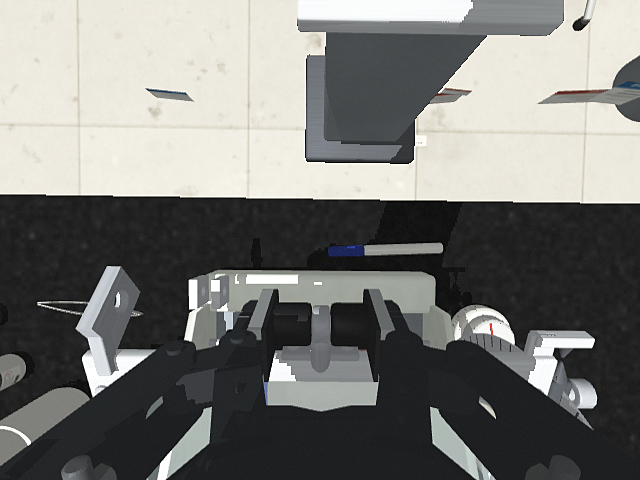

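Call:
move_arm --steps '[-1, 0, 0, 0, 0, 0, 0, -1, 0, 0, 0, 0, 0, 0, -1, 0, 0, 0, 0, 0, 0, -1, 0, 0, 0, 0, 0, 0, -1, 0, 0, 0, 0, 0, 0]'

```text
t: 19.25
eef_pos: [0.4424, -0.1275, 0.2756]
tool_rot: [-0.131, -0.008, 0.991, 0.001]
contact_force: [-2.7, 2.6, -0.8]
gripper_width: 0.458
```

```bash
python3 look.py w16 index_tip pointer
python3 - <<'E'
from h import *
w=np.load('w16.npz'); im=w['im'][337:382,537:592,::-1]
cv2.imwrite("pics/w16zz.png",cv2.resize(im,None,fx=13,fy=13,interpolation=cv2.INTER_CUBIC))
c=cams.read_camera('side'); cv2.imwrite('pics/s16.png',c['pixels'][:,:,::-1])
for q in ['pin','notch','pin_mid','pin_tip']: print(q,models.place_of('side',q)[:1])
c=cams.read_camera('top'); cv2.imwrite('pics/t16.png',c['pixels'][:,:,::-1])
o=status.get_obs(); print(o['t'],abs(o['joint_vel']).max())
E
```

```text
19.25 [ 0.4424 -0.1275  0.2756] [-0.1307 -0.0076  0.9914  0.001 ] [-2.7  2.6 -0.8] 0.4580844754126953
index_tip [([357.2, 561.3], 0.62)]
pointer [([356.7, 563.0], 0.9)]
pin [{'position': [317.8, 346.7], 'score': 0.76}]
notch [{'position': [308.8, 338.0], 'score': 0.73}]
pin_mid [{'position': [301.9, 341.3], 'score': 0.51}]
pin_tip [{'position': [412.1, 394.9], 'score': 0.6}]
19.7 0.0026517793712058347
```

View pics/w16zz.png

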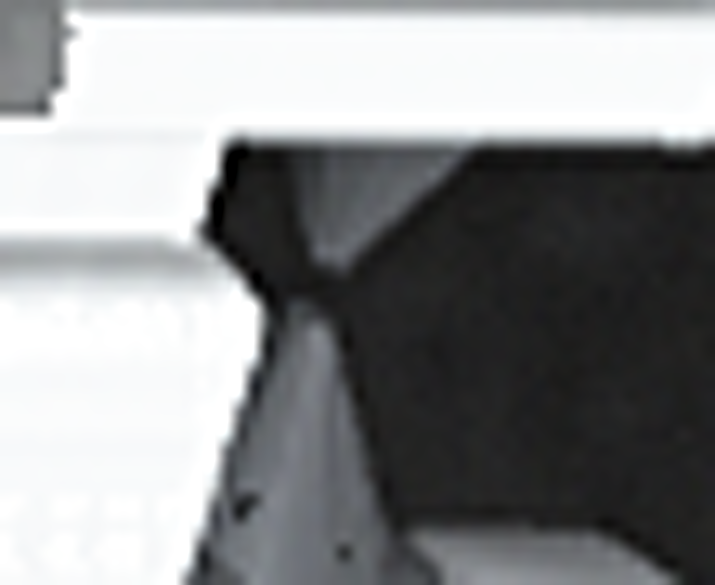

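View pics/s16.png

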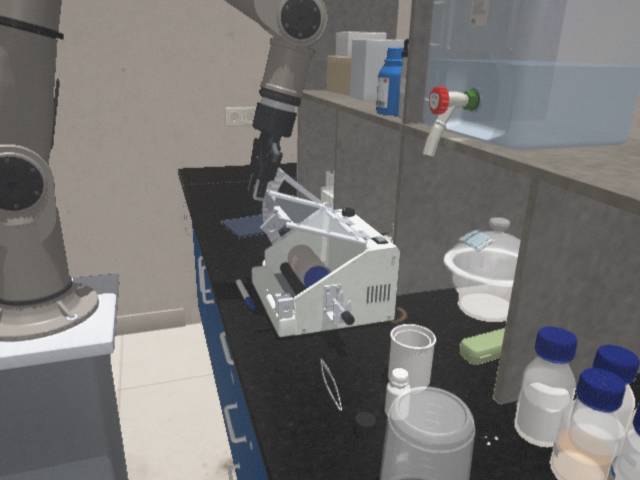

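View pics/t16.png

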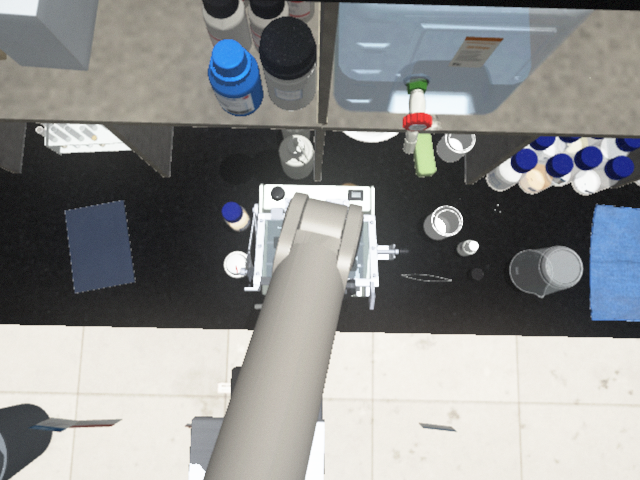

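```bash
python3 -c "
from station import order
print(order.hand_in())"
```

```text
the job is handed in; nothing more can be done
None
```

The locking pin is parked in the saddle and the guard is raised to the index mark. I handed the job in at about 19.7 s with the arm still holding the grip bar.

- **Pin:** I drew it straight out of the clevis and lowered it until it touched the notch floors. Pictures after I let go, and again at the end, show the shank level in both notches, with the tip towards the cheek and the collar and knob outside the outer lug.
- **Guard:** I gripped the bar by its two ends and swung it up about 0.84 rad above shut. I also tilted the tool 15° while holding, to get a second view of the marks.
- **Mark:** in the wrist pictures the two noses face each other. My estimate of the height error is under 1 mm.
- **Stillness:** the pose was steady over 0.8 s, apart from about 0.5 mm of settling in height. The outside force was about 4 N.
- **Other things:** the bystanders looked unmoved in the final side and top pictures. The arm hid most of the marker from above, but it is in place in the side picture.

Three checks were less clear:
- **Gap between the noses:** about 1.7 mm shows in the direction of the arc's radius. I took it for built-in clearance.
- **Side camera:** it suggested the mark might be 1.5 to 4.5 mm higher. I trusted the wrist views, because the side camera is coarse at that range and the arm and guard now block its view of the index clip.
- **Pin tip:** the network's last side-view reading for it was a false hit, well away from the saddle.

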